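Feed the sample drums down the channel and hang up the pusher

ROBOT

A 6-joint arm with a two-finger parallel gripper is mounted at the origin on the work surface. World frame = base frame: x ahead of the robot, y to its left, z up, the work surface at z = 0. Lengths are in m, angles in rad, forces in N, time in s.
With the tool pointing down it reaches from about 0.425 to 0.95 m from the base axis. Payload 3.5 kg.
Tool frame: the origin (TCP) lies midway between the tips of the shut fingers; the grasp point (between the pads) lies 19 mm behind it; z points along the fingers, x is the direction in which the jaws open and shut, and the axes are right-handed (so a half turn about z gives the same grasp; the last joint's range is limited). The gripper opens to 85 mm and grips with 20 to 120 N. Pads are 22 mm wide; open, the fingers measure 114 mm over their backs; the gripper's body (76 mm by 85 mm) begins 54 mm behind the grasp point. The pads swing forward as they close: fully open they stand 13 mm farther back than shut.
Start: joints at [1.135, 0.286, 1.577, -0, 1.279, -0.15], TCP at [0.19, 0.648, 0.195] pointing down, gripper open.
Joint ranges: [-2.77, 2.77], [-0.9, 2.22], [0.21, 2.48], [-1.53, 4.67], [0.24, 2.81], [-2.84, 2.84]. Speed limits (rad/s): [2.79, 2.79, 3.14, 3.14, 3.14, 3.14].

INTERFACE

Orientations are given as a unit quaternion [x, y, z, w].
In Python, from plant import readout, optics, ctrl gives the robot as it stands. The module is installed in compiled form; this text tells all that it offers.
- The arm moves only by the shell command python3 -m crank 'ROWS' [OPENING] [FORCE]. ROWS is text: rows parted by semicolons, each of 6 numbers parted by spaces: the shift along the tool's x, y, z in mm, then the turn, a rotation vector about the tool's x, y, z in rad. In form: dx dy dz ax ay az; .... A call has 1 to 5 rows; each row shifts and turns the commanded pose from where the row before left it, along the tool's axes as they then stand; what a row does not reach is not made up. A row lasts 1/8 s, in which the tool goes at most 62.5 mm and 10.7 degrees, less where a joint would pass 70% of its speed; a pose out of reach is approached as far as the arm can. A call is refused whole if a number of a shift passes 62.5 or a number of a turn 0.188, either way. A call with a gripper value outside its range is refused whole. OPENING is the opening, from -1 (shut) to 1 (fully open), set as the call begins (- or left out, the last holds). The fingers move at their own pace and stop on an object; FORCE is the grip in N (left out, the last holds). Time passes only in rows, so rows that do not move let the fingers close. It gives the time, the measured TCP pose, the force and the opening at its end, in the units of the state.
- readout.get_state(): the state, without advancing time (a new reading comes with each control period).
- optics.read_camera(name): name is "scene" or "top" or "wrist"; returns the picture (384x512x3 uint8, red, green, blue); there is no depth.
- optics.calibration(name): a dict with "mtx" (3x3 intrinsics, pixels), "dist_coeffs" ([k1, k2, p1, p2, k3] as OpenCV has them; the pictures are not rectified), "rvec" (rotation vector, rad) and "tvec" (3), from world to camera coordinates, as OpenCV has them; the wrist camera has in their place "tool_from_camera" (4x4, takes a point from camera to tool coordinates, whose origin is the TCP and whose axes are the tool frame's). Camera axes: x right, y down, z forward; pixel columns grow to the right and rows downward; lengths in m; the calibration is good to about 2 mm. A picture is of the moment at which its call begins: read the wrist's pose just before it. calibration takes no time and is no camera call.
- ctrl.sign_off(): hands the job in, once; it reports no verdict.
Trained networks look in the newest picture that a camera, given by its name, has taken for a name from the list of things; names that differ only in an ending like _2 or _b are one class to them, and where a whole thing is asked for, a point or a joint stands for the part that bears it (a point fixed in the world has none). Each returns a list of dicts, best first, with "p" (0 to 1); they miss things now and then, are a little off and sometimes report something else, mostly with a low value. They report only what shows in the picture. A call takes as long as a camera call.
- optics.recognise(camera, thing): "xy" ([column, row] as shares, 0 to 1, of the picture: columns of its width, rows of its height, amid what is visible of it).
The state is a dict: "time": time; "qpos": joint angles; "dq": joint speeds; "joint_efforts": joint torques, N m; "eef_pos": TCP position; "tcp_rot": TCP orientation; "contact_force": force on the tool from outside, world axes, zero at the start; "wrist_torque": the same for the moment, N m; "opening": opening from 0.0 (shut) to 1.0 (fully open).
Only numpy, scipy, OpenCV 4.12 (cv2) and the standard library are available. Lean on these libraries where they do the work, as an engineer would, in place of code of your own. Each camera call takes 0.05 s, during which the arm holds its last target.

TASK

Lay every loose sample drum, its axis across the channel, in the open near part of the microscope's infeed channel; then take the pusher paddle and with it gently roll them all along the channel towards the end block until every drum lies completely past the dark cross line, for beyond that line only the paddle may touch a drum. Then hang the paddle by its rod in the two V rests of the spring-balanced arm, easing it down with the arm as it sinks and letting go only once the arm has settled under the weight, and leave everything else on the bench where it is.

Things in the scene. Friction and masses are not known exactly. Their poses are not given: they have to be found in the camera images.
- lane: straight aluminium infeed channel, 480 mm long, flat on the bench; origin on the bench under its middle; x = rolling direction, towards the end block; z up. Floor 8 mm above the bench; walls 8 mm thick, inner faces at y = +-36 mm, tops 22 mm above the bench. Open at x = -240 mm. Drums are laid down on the near part, x below +20 mm
- line (a point): middle of the dark cross line (6 mm wide) on the channel floor, at channel x = +40 mm. Beyond it the robot itself must not touch a drum; every drum must end completely past it
- stop (a point): middle of the end block's stop face at floor height, at channel x = +230 mm: drums pushed together against it in a row take 40 mm each, so four take 160 of the 187 mm behind the line. The block is 50 mm high, 120 mm wide, 90 mm long, with two knobs on its -y side
- drum1_c (a point): sample drum (three or four are there; an absent one reads None): lying aluminium cylinder with two grey felt bands, 40 mm diameter, 54 mm long (64 over its domed hubs), about 130 g; rolls on its bands, and stops by itself within about 10 cm. This point: its centre, half-way up; x = the drum's axis (either way round)
- drum2_c (a point): sample drum (three or four are there; an absent one reads None): lying aluminium cylinder with two grey felt bands, 40 mm diameter, 54 mm long (64 over its domed hubs), about 130 g; rolls on its bands, and stops by itself within about 10 cm. This point: its centre, half-way up; x = the drum's axis (either way round)
- drum3_c (a point): sample drum (three or four are there; an absent one reads None): lying aluminium cylinder with two grey felt bands, 40 mm diameter, 54 mm long (64 over its domed hubs), about 130 g; rolls on its bands, and stops by itself within about 10 cm. This point: its centre, half-way up; x = the drum's axis (either way round)
- drum4_c (a point): sample drum (three or four are there; an absent one reads None): lying aluminium cylinder with two grey felt bands, 40 mm diameter, 54 mm long (64 over its domed hubs), about 130 g; rolls on its bands, and stops by itself within about 10 cm. This point: its centre, half-way up; x = the drum's axis (either way round)
- paddle_c (a point): double-ended pusher paddle, 250 g: round steel rod, 14 mm diameter, a white square blade (56 x 56 x 5 mm) across each end, 200 mm over all, black square grip (24 x 24 mm, 44 long) at the middle. It stands on its blades, rod level, 28 mm up; its blade fits in the channel. This point: middle of the rod and centre of mass; x along the rod (both ends alike)
- cradle (a point): where the middle of the paddle's rod must lie on the spring-balanced arm (at left, on a stand; point moves with the arm; 250 mm up when empty). Two black V rests (45 degree sides, 44 mm wide at the top, tops 16 mm above this point) stand 50 mm either side along its y axis; the rod lies in them along y. The arm's cross bar is 44 mm below; its hinge is 200 mm off along +x
- boom (a joint): level hinge of the spring-balanced arm, rad; 0 = empty, at its upper stop; grows as the arm sinks (2 N m per rad, 200 mm from hinge to cradle point). Under the paddle alone it settles at 0.15 to 0.25, near 0.20: the cradle is then about 40 mm lower, tilted with the arm, moved sideways under 6 mm

How it is judged:
By the outcome, as a careful person would: the job done as asked, in the order asked, and still so for the second after the job is handed in, with the robot touching nothing.
Of drum1, drum2, drum3, drum4 only 3 to 4 are there at a start; the rules pass over those that are not, and their reading is None.
At some moment in a run one of drum1, drum2, drum3, drum4 may be knocked a few centimetres aside while the robot is not near it.
It also fails if it takes over 210 s, if anything falls off the work surface, if the arm or the gripper's body presses on something with over 40 N, if the wrist force passes 120 N, or if a joint passes its speed limit or range.

## Working session

There is one attempt and no reset: what is moved stays moved. The work goes in short steps, Python scripts to look and compute and a shell command to move; the robot and the scene stay as the last step left them, time stands still between calls to the robot, and variables do not carry over. Pictures are saved under pics/ and viewed, and the job is handed in when it is done.

```bash
mkdir -p pics; ls; python3 - <<'E'
from plant import readout, optics, ctrl
import cv2
print(readout.get_state())
for n in ["scene","top","wrist"]:
    im=optics.read_camera(n); cv2.imwrite(f"pics/{n}0.png",im[:,:,::-1])
    print(n,optics.calibration(n))
E
```

```text
pics
{'time': 0.0, 'qpos': array([ 1.13500624e+00,  2.87208968e-01,  1.57816784e+00,  3.34311870e-05,
        1.27859902e+00, -1.50010968e-01]), 'dq': array([-1.50118433e-04, -1.59672348e-03,  1.29077316e-05, -8.60465894e-06,
        1.72225302e-03,  1.16261687e-03]), 'joint_efforts': array([-1.22470596e-03, -4.06000757e+01, -2.92616916e+01, -2.76172250e-04,
        5.69084994e-03, -9.14871805e-07]), 'eef_pos': array([0.18994137, 0.64695725, 0.19402337]), 'tcp_rot': array([ 8.00597436e-01,  5.99201407e-01, -1.05753862e-03,  5.49316422e-04]), 'contact_force': array([-0.84120593, -0.28388581,  0.62258415]), 'wrist_torque': array([-0.04528037, -0.02435476, -0.03358785]), 'opening': 1.0012516886892466}
scene {'mtx': array([[417.77718684,   0.        , 248.6562884 ],
       [  0.        , 417.77718684, 188.69408063],
       [  0.        ,   0.        ,   1.        ]]), 'dist_coeffs': array([-0.13814781,  0.        ,  0.        ,  0.        ,  0.        ]), 'rvec': array([ 1.27410099,  2.03249182, -1.12986646]), 'tvec': array([ 0.13907743, -0.1217033 ,  2.06553565])}
top {'mtx': array([[41
[... 262 characters left out ...]
-2.11447126,  0.20339867]), 'tvec': array([0.07255855, 0.51433022, 1.24619759])}
wrist {'mtx': array([[319.61387993,   0.        , 253.36240181],
       [  0.        , 319.61387993, 193.28758965],
       [  0.        ,   0.        ,   1.        ]]), 'dist_coeffs': array([-0.04109424,  0.        ,  0.        ,  0.        ,  0.        ]), 'tool_from_camera': array([[ 9.99999942e-01, -3.31729796e-04,  7.41966878e-05,
         5.27796029e-04],
       [ 3.01077213e-04,  9.65686273e-01,  2.59711247e-01,
        -6.52024317e-02],
       [-1.57804682e-04, -2.59711210e-01,  9.65686317e-01,
        -1.79790344e-01],
       [ 0.00000000e+00,  0.00000000e+00,  0.00000000e+00,
         1.00000000e+00]])}
```

View pics/scene0.png

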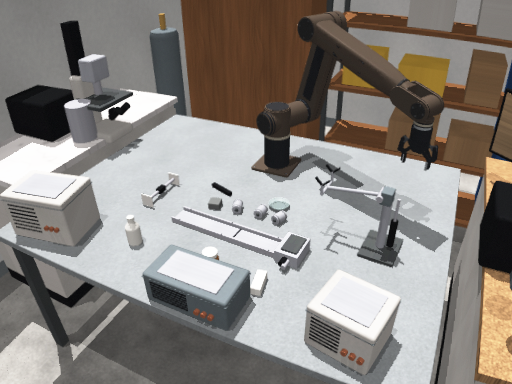

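View pics/top0.png

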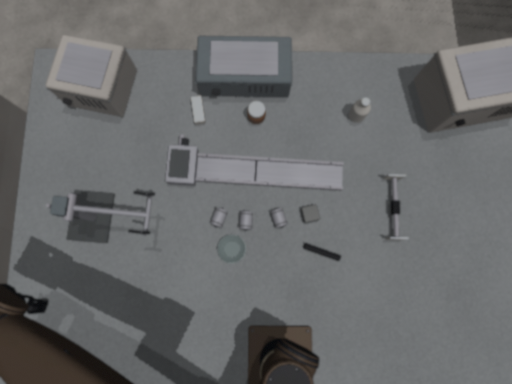

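View pics/wrist0.png

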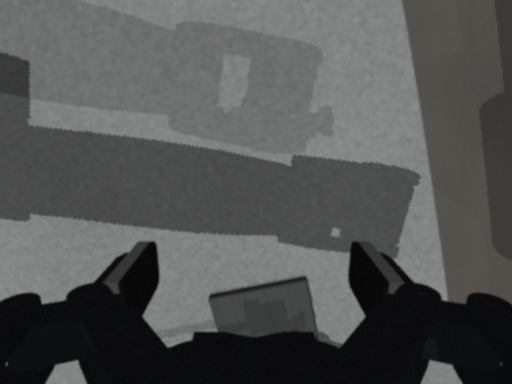

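```bash
cat > h.py <<'E'
from plant import readout, optics, ctrl
import numpy as np, cv2
from scipy.spatial.transform import Rotation as R
def cam(n):
    c=optics.calibration(n)
    if n=="wrist":
        s=readout.get_state(); T=np.eye(4);T[:3,:3]=R.from_quat(s['tcp_rot']).as_matrix();T[:3,3]=s['eef_pos']
        M=T@c['tool_from_camera']
        return c['mtx'],c['dist_coeffs'],M[:3,:3],M[:3,3]
    r=cv2.Rodrigues(c['rvec'])[0]
    return c['mtx'],c['dist_coeffs'],r.T,-r.T@c['tvec']
def px2w(n,uv,z,C=None):
    K,d,Rw,t=C or cam(n)
    q=cv2.undistortPoints(np.array(uv,float).reshape(-1,1,2),K,d).reshape(-1,2)
    v=np.c_[q,np.ones(len(q))]@Rw.T
    return t+v*((z-t[2])/v[:,2])[:,None]
def w2px(n,P,C=None):
    K,d,Rw,t=C or cam(n)
    Rc=Rw.T
    return cv2.projectPoints(np.array(P,float).reshape(-1,1,3),cv2.Rodrigues(Rc)[0],-Rc@t,K,d)[0].reshape(-1,2)
def rec(n,th,z=None,C=None):
    for o in optics.recognise(n,th)[:6]:
        uv=np.array(o['xy'])*[512,384]
        print(n,th,round(o['p'],2),uv.round(1),None if z is None else px2w(n,uv,z,C)[0].round(4))
def snap(n,name):
    C=cam(n); im=optics.read_camera(n); cv2.imwrite(f"pics/{name}.png",im[:,:,::-1]); return im,C
def st():
    s=readout.get_state()
    print('t',round(s['time'],2),'pos',np.round(s['eef_pos'],4),'F',np.round(s['contact_force'],1),'open',round(s['opening'],3))
    m=R.from_quat(s['tcp_rot']).as_matrix(); print(m.round(3).tolist(),'q',np.round(s['qpos'],2)); return s,m
E
python3 - <<'E'
from h import *
for n in ["top","scene"]:
    optics.read_camera(n)
    rec(n,"drum1_c",.02); rec(n,"paddle_c",.028); rec(n,"line",.008);rec(n,"stop",.008); rec(n,"cradle",.25); rec(n,"lane",.008)
# upscale top crop
im=optics.read_camera("top"); 
cv2.imwrite("pics/topcrop.png",cv2.resize(im[120:280,30:220,::-1],None,fx=4,fy=3.7,interpolation=cv2.INTER_CUBIC))
cv2.imwrite("pics/topcrop2.png",cv2.resize(im[130:280,200:420,::-1],None,fx=3.6,fy=3.6,interpolation=cv2.INTER_CUBIC))
E
```

```text
top drum1_c 0.53 [218.8 216. ] [0.4248 0.1924 0.02  ]
top paddle_c 0.86 [394.2 201.3] [ 0.4768 -0.3593  0.028 ]
top line 0.79 [246.4 171.5] [0.5715 0.1081 0.008 ]
top stop 0.6 [250.7 170.3] [0.5756 0.0945 0.008 ]
top cradle 0.95 [136.4 207.7] [0.4173 0.3873 0.25  ]
top lane 0.71 [244.2 169.9] [0.5768 0.1153 0.008 ]
scene drum1_c 0.58 [277.1 215.8] [0.4188 0.1822 0.02  ]
scene paddle_c 0.53 [160.8 193. ] [ 0.4878 -0.341   0.028 ]
scene line 0.61 [248.2 241.2] [0.5957 0.1412 0.008 ]
scene stop 0.87 [250.8 238.4] [0.5769 0.1426 0.008 ]
scene cradle 0.64 [331.1 191.2] [0.5032 0.413  0.25  ]
scene lane 0.88 [252.8 238.3] [0.5733 0.1494 0.008 ]
```

View pics/topcrop.png

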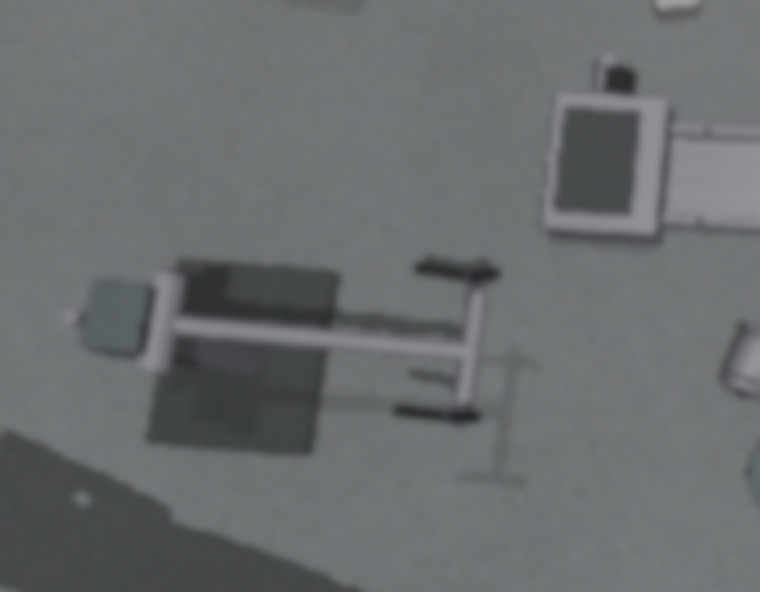

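View pics/topcrop2.png

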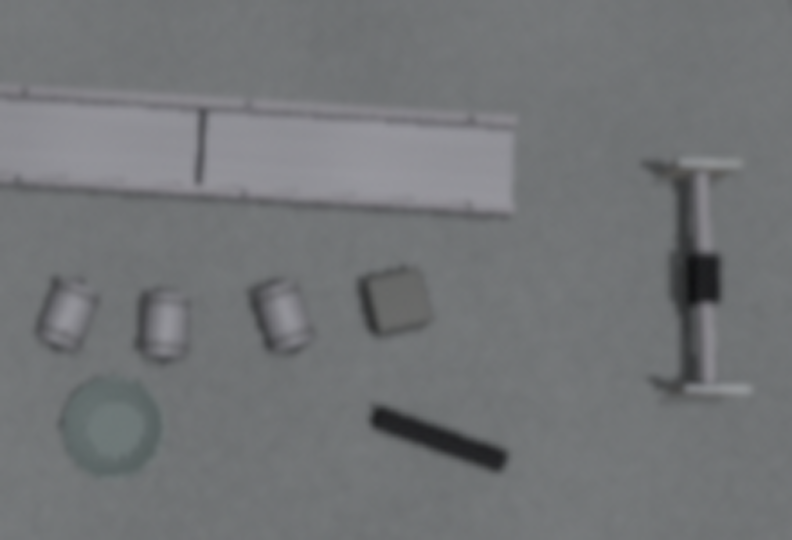

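```bash
python3 - <<'E'
from h import *
f=lambda p:(np.array(p)/3.6+[200,130])
g=lambda p:(np.array(p)/[4,3.7]+[30,120])
D={'d1':[(68,314),(75,284),(60,345)],'d2':[(165,325),(166,293),(164,357)],'d3':[(283,315),(273,284),(294,345)]}
for k,v in D.items():
    w=px2w("top",[f(p) for p in v],.02); a=w[2]-w[1]; print(k,w[0].round(4),'axis deg',np.degrees(np.arctan2(a[1],a[0])).round(1))
l=px2w("top",[f((204,112)),f((198,184)),f((201,148))],.008);print('line',l.round(4))
e=px2w("top",[f((516,119)),f((514,213))],.022);print('end',e.round(4),e.mean(0))
p=px2w("top",[f((704,278)),f((710,163)),f((718,388))],[.040])
print('pad',p.round(4)); 
print('rests',px2w("top",[g((457,270)),g((437,412)),g((447,340))],.262).round(4))
h=px2w("top",[g((160,322))],.25);print('hinge',h)
b=px2w("top",[g(q) for q in[(550,96),(668,96),(660,236),(545,232)]],.05);print('block',b.round(4))
E
```

```text
d1 [0.421 0.192 0.02 ] axis deg 167.7
d2 [0.4124 0.1074 0.02  ] axis deg 179.1
d3 [0.4223 0.0048 0.02  ] axis deg -160.9
line [[0.6064 0.0755 0.008 ]
 [0.5402 0.0801 0.008 ]
 [0.5732 0.0778 0.008 ]]
end [[ 0.6001 -0.2031  0.022 ]
 [ 0.5148 -0.1989  0.022 ]] [ 0.55744954 -0.20102338  0.022     ]
pad [[ 0.4563 -0.3586  0.04  ]
 [ 0.5582 -0.3691  0.04  ]
 [ 0.3616 -0.3659  0.04  ]]
rests [[0.4542 0.3661 0.262 ]
 [0.3554 0.3729 0.262 ]
 [0.4051 0.3695 0.262 ]]
hinge [[0.41680185 0.56035388 0.25      ]]
block [[0.6417 0.3581 0.05  ]
 [0.6428 0.2648 0.05  ]
 [0.5209 0.2665 0.05  ]
 [0.5233 0.356  0.05  ]]
```

```bash
cat >> h.py <<'E'
def plan(x,y,z,yaw,n=None,step=55,tilt=True):
    """print rows from measured pose to a vertical-tool target; last row corrected"""
    s=readout.get_state(); p=np.array(s['eef_pos']); Rm=R.from_quat(s['tcp_rot'])
    c,si=np.cos(np.radians(yaw)),np.sin(np.radians(yaw))
    Rt=R.from_matrix(np.array([[c,si,0],[si,-c,0],[0,0,-1.]]))
    rv=(Rm.inv()*Rt).as_rotvec(); d=np.array([x,y,z])-p
    k=n or max(1,int(np.ceil(max(np.abs(d).max()*1000/step,np.linalg.norm(d)*1000/62,np.linalg.norm(rv)/.17))))
    rows=[];cp=p.copy();cR=Rm
    for i in range(k):
        sh=cR.inv().apply(p+d*(i+1)/k-cp)*1000; sh=sh.round(0 if i<k-1 else 1); t=(rv/k).round(3)
        t=np.where(np.abs(t)<.002,0,t)
        rows.append(' '.join(f'{v:g}' for v in np.r_[sh,t]+0.)); cp=cp+cR.apply(sh/1000); cR=cR*R.from_rotvec(t)
    print('plan',k,'rows, yaw now',round(np.degrees(np.arctan2(Rm.as_matrix()[1,0],Rm.as_matrix()[0,0])),1))
    print('; '.join(rows))
E
python3 -m crank '0 0 -50 0 0 0; 0 0 -55 0 0 0; 0 0 -55 0 0 0; 0 0 -55 0 0 0'
python3 -c "
from h import *
plan(.421,.192,.22,77.7)"
```

```text
time: 1.4
eef_pos: [0.1902, 0.6474, 0.4124]
tcp_rot: [0.801, 0.599, 0.0, -0.0]
contact_force: [0.6, 0.6, -0.2]
opening: 1.002
plan 9 rows, yaw now 73.6
-41 39 21 0 0 -0.008; -42 38 22 0 0 -0.008; -42 39 21 0 0 -0.008; -42 37 21 0 0 -0.008; -43 38 22 0 0 -0.008; -43 37 21 0 0 -0.008; -43 37 22 0 0 -0.008; -43 37 21 0 0 -0.008; -43.8 35.7 21.2 0 0 -0.008
```

```bash
python3 -m crank '-42 39 0 0 0 -0.008; -42 38 0 0 0 -0.008; -42 39 0 0 0 -0.008; -42 37 0 0 0 -0.008; -43 38 0 0 0 -0.008'
python3 -m crank '-43 37 0 0 0 -0.008; -43 37 40 0 0 -0.008; -43 37 60 0 0 -0.008; -43 36 60 0 0 -0.008; 0 0 32 0 0 0'
python3 - <<'E'
from h import *
im,C=snap("wrist","w1"); rec("wrist","drum1_c",.02,C); st()
E
```

```text
time: 2.02
eef_pos: [0.3185, 0.3917, 0.4106]
tcp_rot: [0.788, 0.615, 0.0, 0.0]
contact_force: [1.0, 0.5, 0.1]
opening: 0.996
time: 2.65
eef_pos: [0.4064, 0.2186, 0.2491]
tcp_rot: [0.78, 0.626, -0.001, -0.0]
contact_force: [-0.3, 1.1, -0.8]
opening: 1.0
wrist drum1_c 0.83 [238.2 174.1] [0.4203 0.1955 0.02  ]
t 2.75 pos [0.404  0.2197 0.247 ] F [-0.5  0.2 -0.3] open 1.001
[[0.214, 0.977, -0.008], [0.977, -0.214, -0.002], [-0.004, -0.007, -1.0]] q [ 0.28 -0.24  2.02  0.    1.37 -1.08]
```

View pics/w1.png

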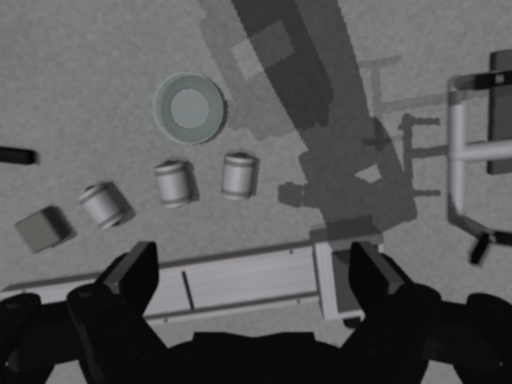

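```bash
python3 - <<'E'
from h import *
C=cam("wrist")
for k,v in {'d1':[(240,153),(236,198)],'d2':[(171,162),(177,206)],'d3':[(91,186),(118,225)]}.items():
    w=px2w("wrist",v,.02,C);a=w[1]-w[0];print(k,w.mean(0).round(4),np.linalg.norm(a).round(4),np.degrees(np.arctan2(a[1],a[0])).round(1))
print(px2w("wrist",[(187,291)],.008,C))
plan(.4215,.194,.10,76.5)
E
```

```text
d1 [0.4184 0.1958 0.02  ] 0.0599 -18.0
d2 [0.4114 0.1112 0.02  ] 0.0594 -8.3
d3 [0.4197 0.0111 0.02  ] 0.0626 16.8
[[0.57384587 0.08127217 0.008     ]]
plan 3 rows, yaw now 77.6
-7 8 49 -0.002 0 0.007; -7 8 49 -0.002 0 0.007; -6.6 7.5 49 -0.002 0 0.007
```

```bash
python3 -m crank '-7 8 49 0 0 0.014; -6 8 49 0 0 0.014; -6 7 49 0 0 0.014; 0 0 0 0 0 0' 0.45
python3 - <<'E'
from h import *
im,C=snap("wrist","w2"); rec("wrist","drum1_c",.02,C); st(); plan(.4205,.1945,.004,75,n=2)
E
```

```text
time: 3.25
eef_pos: [0.4222, 0.1971, 0.1022]
tcp_rot: [0.791, 0.611, -0.003, -0.001]
contact_force: [0.2, 1.5, 0.5]
opening: 0.724
wrist drum1_c 0.97 [250.3 189.2] [0.4227 0.1946 0.02  ]
t 3.35 pos [0.4257 0.1983 0.1068] F [ 0.2 -0.1  0.8] open 0.722
[[0.252, 0.968, 0.003], [0.968, -0.252, 0.001], [0.002, 0.003, -1.0]] q [ 0.22 -0.08  2.15  0.    1.07 -1.1 ]
plan 2 rows, yaw now 75.4
-3 -2 51 0 0 0.003; -2.1 -2.4 51.7 0 0 0.003
```

View pics/w2.png

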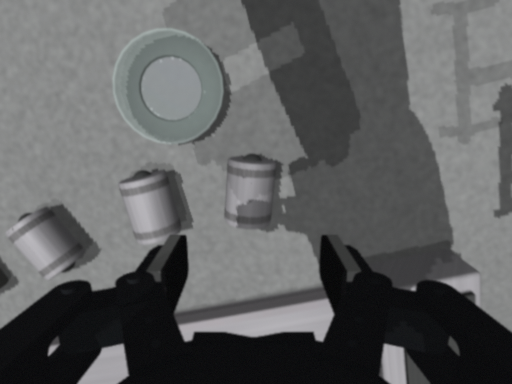

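```bash
python3 -m crank '-3 -2 50 0 0 0.01; -2 -2 40 0 0 0.01; 0 0 0 0 0 0'
python3 - <<'E'
from h import *
im,C=snap("wrist","w3"); rec("wrist","drum1_c",.02,C); st(); plan(.4215,.1945,.004,74,n=1)
E
```

```text
time: 3.72
eef_pos: [0.4187, 0.194, 0.0146]
tcp_rot: [0.797, 0.604, -0.001, -0.0]
contact_force: [1.0, 0.2, 0.5]
opening: 0.726
wrist drum1_c 0.55 [252.2 232.2] [0.4237 0.1924 0.02  ]
t 3.83 pos [0.4218 0.1946 0.0174] F [-0.3 -0.5  0.5] open 0.725
[[0.272, 0.962, 0.005], [0.962, -0.272, 0.001], [0.002, 0.005, -1.0]] q [ 0.21  0.05  2.21  0.    0.88 -1.08]
plan 1 rows, yaw now 74.2
-0.2 -0.3 13.4 0.005 -0.002 0.004
```

View pics/w3.png

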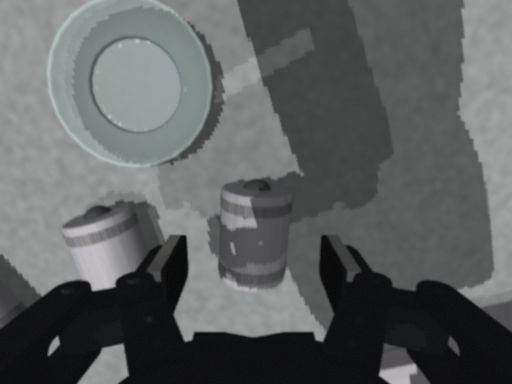

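```bash
python3 -m crank '0 0 14 0 0 0; 0 0 0 0 0 0' 
python3 -m crank '0 0 0 0 0 0; 0 0 0 0 0 0; 0 0 0 0 0 0; 0 0 0 0 0 0' -0.5 40
python3 -m crank '0 0 -30 0 0 0; 0 0 -50 0 0 0; 0 0 0 0 0 0'
python3 - <<'E'
from h import *
st()
im,C=snap("wrist","w4")
O=np.array([.571,.0379]);u=np.array([.0565,.9984])
O2=O+np.array([.0005,.0012])
for x in(0,-.065,-.13): print(x,O2+x*u)
plan(*(O2+0*u),.1,86.8)
E
```

```text
time: 4.08
eef_pos: [0.4194, 0.1938, 0.0006]
tcp_rot: [0.798, 0.603, 0.0, 0.0]
contact_force: [0.5, 0.2, 0.9]
opening: 0.727
time: 4.58
eef_pos: [0.4195, 0.1938, 0.0008]
tcp_rot: [0.798, 0.603, 0.0, 0.0]
contact_force: [-1.4, 0.8, 2.5]
opening: 0.25
time: 4.95
eef_pos: [0.4226, 0.1944, 0.0845]
tcp_rot: [0.798, 0.603, 0.004, 0.002]
contact_force: [-0.2, 0.5, -0.3]
opening: 0.25
t 4.95 pos [0.4226 0.1944 0.0845] F [-0.2  0.5 -0.3] open 0.25
[[0.272, 0.962, 0.009], [0.962, -0.272, 0.002], [0.004, 0.008, -1.0]] q [ 0.21 -0.06  2.18 -0.    1.02 -1.08]
0 [0.5715 0.0391]
-0.065 [ 0.5678275 -0.025796 ]
-0.13 [ 0.564155 -0.090692]
plan 4 rows, yaw now 74.2
-27 47 -4 0 0 -0.055; -29 45 -5 0 0 -0.055; -32 44 -4 0 0 -0.055; -34.7 41.4 -4.3 0 0 -0.055
```

View pics/w4.png

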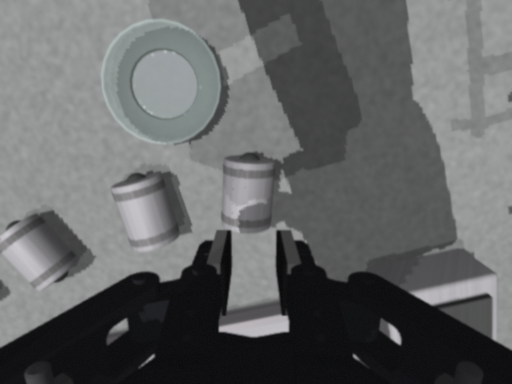

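```bash
python3 - <<'E'
from h import *
C=cam("wrist"); optics.read_camera("wrist"); rec("wrist","drum1_c",.02,C)
s=readout.get_state(); print(w2px("wrist",[s['eef_pos']],C), w2px("wrist",[[.4226,.1944,.02]],C))
for k,v in {'d1':[(252,153),(245,232)],'d2':[(130,175),(160,250)]}.items():
    w=px2w("wrist",v,.02,C);a=w[1]-w[0];print(k,w.mean(0).round(4),np.linalg.norm(a).round(4),np.degrees(np.arctan2(a[1],a[0])).round(1))
im=optics.read_camera("top"); rec("top","drum1_c",.02)
cv2.imwrite("pics/t5.png",cv2.resize(im[180:280,190:330,::-1],None,fx=5,fy=5,interpolation=cv2.INTER_CUBIC))
im=optics.read_camera("scene")
cv2.imwrite("pics/s5.png",cv2.resize(im[150:270,190:350,::-1],None,fx=5,fy=5,interpolation=cv2.INTER_CUBIC))
E
```

```text
wrist drum1_c 0.88 [251.1 195.2] [0.422  0.1924 0.02  ]
[[250.51931873 215.56874195]] [[253.71554457 195.20132905]]
d1 [0.4204 0.1907 0.02  ] 0.0645 -20.9
d2 [0.4137 0.1067 0.02  ] 0.066 0.4
```

View pics/t5.png

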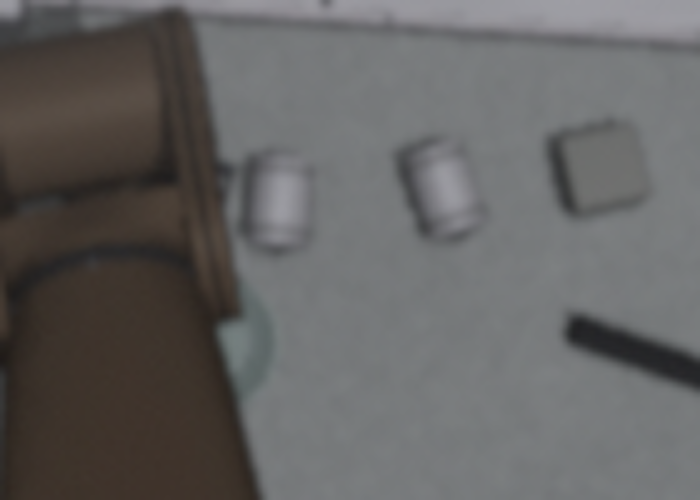

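View pics/s5.png

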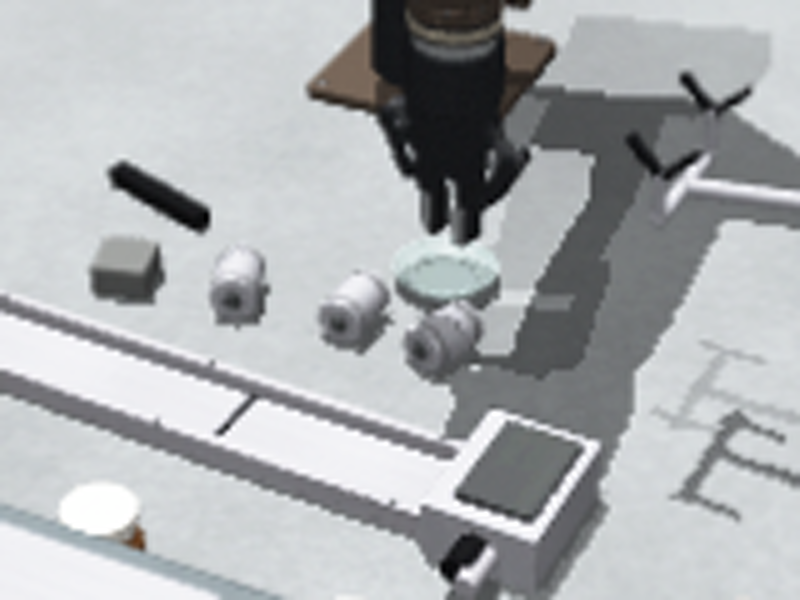

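```bash
python3 - <<'E'
from h import *
s=readout.get_state(); p=s['eef_pos']
C=cam("scene")
for q in (p,p+[0,0,.02],[.4204,.1915,.02],[.4,.2,0]): print((w2px("scene",[q],C)-[190,150])*5)
E
```

```text
[[449.97165195 271.65478175]]
[[450.39424428 250.58492656]]
[[445.39112644 332.9770882 ]]
[[464.56630695 341.76179129]]
```

```bash
python3 - <<'E'
from h import *
c=optics.calibration("wrist");M=c['tool_from_camera'];C=(c['mtx'],c['dist_coeffs'],M[:3,:3],M[:3,3])
for z in (0,-.01,-.02,-.03,-.04):
  print(z,w2px("wrist",[[.0105,-.011,z],[.0105,.0,z],[.0105,.011,z]],C).round(0).tolist())
E
python3 -m crank '0 0 0 0 0 0; 0 0 0 0 0 0; 0 0 0 0 0 0' -1
python3 - <<'E'
from h import *
im,C=snap("wrist","w6");st()
im=optics.read_camera("scene")
cv2.imwrite("pics/s6.png",cv2.resize(im[150:270,190:350,::-1],None,fx=5,fy=5,interpolation=cv2.INTER_CUBIC))
E
```

```text
0 [[270.0, 203.0], [270.0, 221.0], [270.0, 238.0]]
-0.01 [[271.0, 208.0], [271.0, 227.0], [271.0, 245.0]]
-0.02 [[272.0, 214.0], [272.0, 233.0], [272.0, 252.0]]
-0.03 [[273.0, 220.0], [273.0, 241.0], [273.0, 261.0]]
-0.04 [[275.0, 228.0], [274.0, 249.0], [274.0, 270.0]]
time: 5.62
eef_pos: [0.4191, 0.1936, 0.0801]
tcp_rot: [0.798, 0.603, -0.0, -0.0]
contact_force: [-0.5, -0.6, -0.3]
opening: -0.0
t 5.67 pos [0.4192 0.1937 0.0803] F [-0.6 -0.2 -0.4] open 0.002
[[0.272, 0.962, -0.0], [0.962, -0.272, -0.0], [-0.0, -0.0, -1.0]] q [ 0.21 -0.06  2.18  0.    1.02 -1.08]
```

View pics/w6.png

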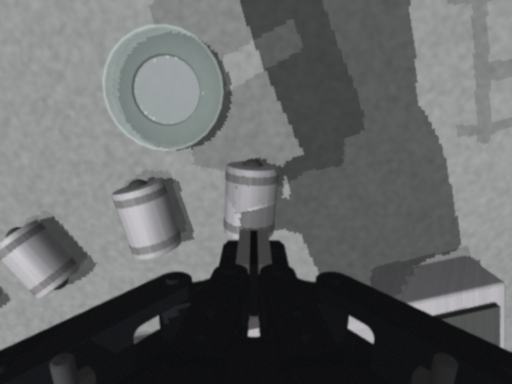

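View pics/s6.png

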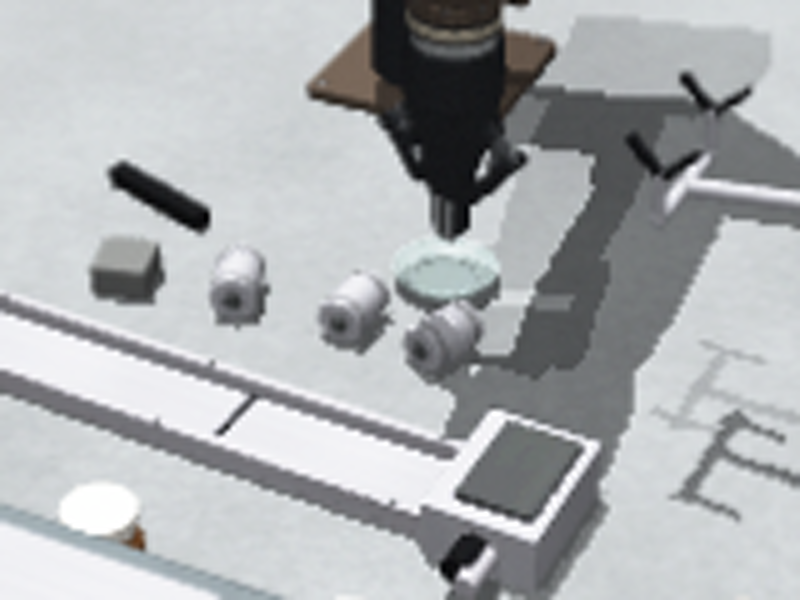

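```bash
python3 -m crank '0 52 0 0 0 0; 0 0 50 0 0 0; 0 0 29 0 0 0; 0 0 0 0 0 0' -1
python3 -m crank '0 0 5 0 0 0; 0 0 4 0 0 0;0 0 0 0 0 0'
```

```text
time: 6.22
eef_pos: [0.4667, 0.179, -0.0012]
tcp_rot: [0.798, 0.603, -0.003, -0.001]
contact_force: [-0.2, -0.6, 0.3]
opening: 0.002
time: 6.6
eef_pos: [0.4697, 0.1796, -0.0069]
tcp_rot: [0.798, 0.603, 0.001, 0.0]
contact_force: [0.2, 0.5, 0.5]
opening: -0.002
```

```bash
python3 -m crank '0 0 5 0 0 0; 0 0 5 0 0 0;0 0 0 0 0 0'
python3 -m crank '0 0 4 0 0 0; 0 0 0 0 0 0'
python3 - <<'E'
from h import *
im,C=snap("wrist","w7");st()
im=optics.read_camera("scene")
cv2.imwrite("pics/s7.png",cv2.resize(im[150:270,190:350,::-1],None,fx=5,fy=5,interpolation=cv2.INTER_CUBIC))
E
```

```text
time: 6.98
eef_pos: [0.4686, 0.1794, -0.0183]
tcp_rot: [0.798, 0.603, -0.001, -0.0]
contact_force: [0.7, -0.4, -0.1]
opening: 0.0
time: 7.22
eef_pos: [0.4689, 0.1794, -0.0221]
tcp_rot: [0.798, 0.603, -0.0, -0.0]
contact_force: [-0.9, 0.2, 0.0]
opening: 0.001
t 7.28 pos [ 0.469   0.1794 -0.0219] F [-0.3 -0.5  1.2] open -0.003
[[0.272, 0.962, -0.0], [0.962, -0.272, -0.0], [-0.0, -0.0, -1.0]] q [ 0.16  0.21  2.12 -0.    0.81 -1.13]
```

View pics/s7.png

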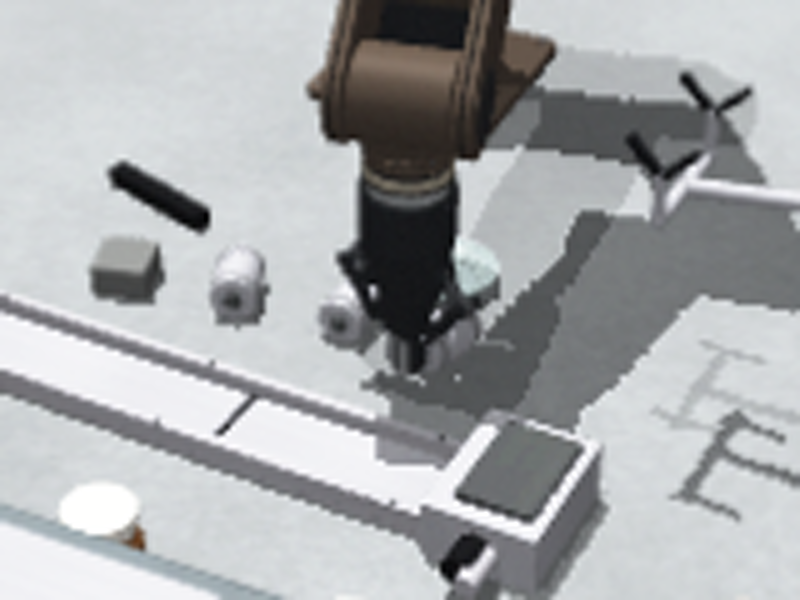

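View pics/w7.png

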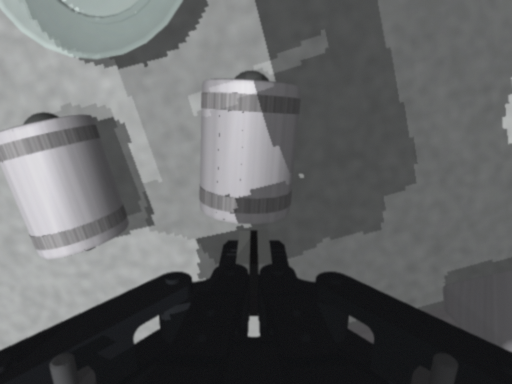

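```bash
python3 -m crank '0 0 4 0 0 0; 0 0 0 0 0 0'
python3 -m crank '0 0 3 0 0 0; 0 0 0 0 0 0'
python3 -m crank '0 0 2 0 0 0; 0 0 0 0 0 0'
```

```text
time: 7.58
eef_pos: [0.4689, 0.1794, -0.026]
tcp_rot: [0.798, 0.603, -0.0, -0.0]
contact_force: [-0.8, -0.5, 0.2]
opening: 0.002
time: 7.82
eef_pos: [0.4689, 0.1794, -0.029]
tcp_rot: [0.798, 0.603, -0.0, -0.0]
contact_force: [-0.1, 0.5, 0.1]
opening: 0.001
time: 8.07
eef_pos: [0.4691, 0.1794, -0.0308]
tcp_rot: [0.798, 0.603, -0.0, -0.0]
contact_force: [-0.5, 0.6, 0.6]
opening: -0.005
```

```bash
python3 -m crank '0 0 2 0 0 0; 0 0 0 0 0 0'
python3 -m crank '0 0 2 0 0 0; 0 0 0 0 0 0'
python3 -m crank '0 0 2 0 0 0; 0 0 0 0 0 0'
```

```text
time: 8.32
eef_pos: [0.469, 0.1794, -0.0328]
tcp_rot: [0.798, 0.603, -0.0, -0.0]
contact_force: [0.3, -0.2, -0.5]
opening: -0.003
time: 8.57
eef_pos: [0.469, 0.1794, -0.0349]
tcp_rot: [0.798, 0.603, -0.0, -0.0]
contact_force: [0.5, 0.3, 0.7]
opening: 0.002
time: 8.82
eef_pos: [0.4694, 0.1795, -0.0358]
tcp_rot: [0.798, 0.603, -0.0, -0.0]
contact_force: [-2.6, -1.4, 5.8]
opening: -0.0
```

```bash
python3 -m crank '0 0 -50 0 0 0; 0 -25 -50 0 0 0; 0 -25 0 0 0 0; 0 0 0 0 0 0' 0.45
python3 - <<'E'
from h import *
im,C=snap("wrist","w8"); rec("wrist","drum1_c",.02,C); st(); 
E
```

```text
time: 9.32
eef_pos: [0.4201, 0.1934, 0.0635]
tcp_rot: [0.797, 0.604, 0.0, 0.0]
contact_force: [-0.0, 0.4, -0.2]
opening: 0.716
wrist drum1_c 0.86 [250.9 203.3] [0.4221 0.1915 0.02  ]
t 9.43 pos [0.4212 0.193  0.063 ] F [ 0.5  0.4 -0.3] open 0.722
[[0.272, 0.962, -0.0], [0.962, -0.272, -0.0], [-0.0, 0.0, -1.0]] q [ 0.21 -0.03  2.19 -0.    0.98 -1.08]
```

View pics/w8.png

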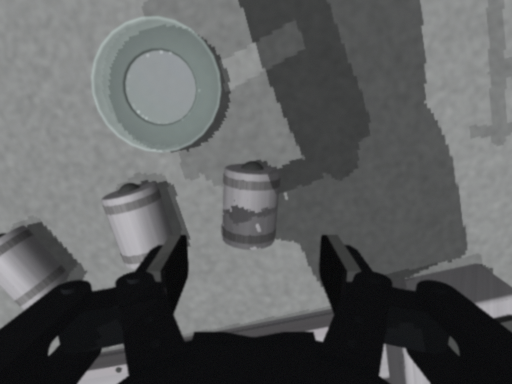

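```bash
python3 -c "
from h import *
plan(.4220,.1917,-.036,74.2)"
python3 -m crank '-1 0 50 0 0 0; 0 0 30 0 0 0; 0 0 0 0 0 0'
python3 -c "
from h import *
snap('wrist','w9'); st(); plan(.4220,.1917,-.036,74.2)"
```

```text
plan 2 rows, yaw now 74.2
0 1 50 0 0 0; -1 0.2 49 0 0 0
time: 9.8
eef_pos: [0.4185, 0.1911, -0.0197]
tcp_rot: [0.798, 0.603, -0.003, -0.002]
contact_force: [0.3, 0.8, -0.3]
opening: 0.725
t 9.85 pos [ 0.4203  0.1916 -0.0179] F [ 0.1 -0.   1.1] open 0.723
[[0.273, 0.962, -0.003], [0.962, -0.273, -0.001], [-0.002, -0.003, -1.0]] q [ 0.21  0.12  2.22 -0.    0.81 -1.09]
plan 1 rows, yaw now 74.2
0.6 1.7 18.1 -0.003 0.002 0
```

View pics/w9.png

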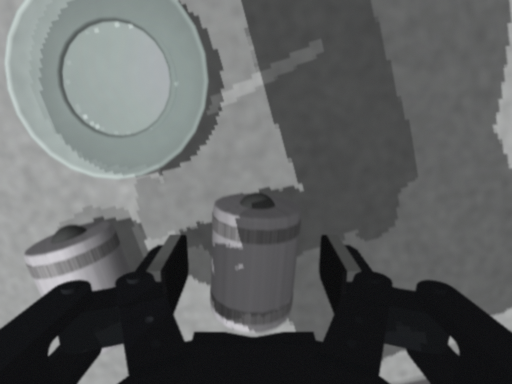

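```bash
python3 -m crank '0 2 18 0 0 0; 0 0 0 0 0 0' 
python3 -m crank '0 0 0 0 0 0; 0 0 0 0 0 0; 0 0 0 0 0 0; 0 0 0 0 0 0' -0.6 40
python3 -m crank '0 0 -30 0 0 0; 0 0 -50 0 0 0; 0 0 0 0 0 0'
python3 - <<'E'
from h import *
st()
im,C=snap("wrist","w10")
plan(.5715,.0391,.06,86.8)
E
```

```text
time: 10.1
eef_pos: [0.4234, 0.1915, -0.0342]
tcp_rot: [0.798, 0.603, 0.0, 0.0]
contact_force: [0.2, -1.0, -0.4]
opening: 0.722
time: 10.6
eef_pos: [0.424, 0.1918, -0.0332]
tcp_rot: [0.797, 0.603, 0.001, 0.001]
contact_force: [-0.7, -1.5, 7.2]
opening: 0.455
time: 10.98
eef_pos: [0.4263, 0.1925, 0.0495]
tcp_rot: [0.798, 0.603, 0.004, 0.002]
contact_force: [-0.2, -0.5, -0.7]
opening: 0.458
t 10.97 pos [0.4263 0.1925 0.0495] F [-0.2 -0.5 -0.7] open 0.458
[[0.272, 0.962, 0.009], [0.962, -0.272, 0.002], [0.005, 0.009, -1.0]] q [ 0.21 -0.    2.19  0.    0.94 -1.09]
plan 4 rows, yaw now 74.2
-27 46 -3 0 0 -0.055; -29 44 -3 0 0 -0.055; -32 43 -3 0 0 -0.055; -33.5 40.7 -3.4 0 0 -0.055
```

View pics/w10.png

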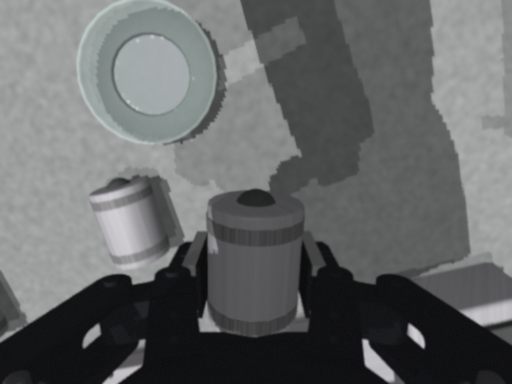

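```bash
python3 -m crank '-27 46 -8 0 0 -0.055; -29 44 -6 0 0 -0.055; -32 43 -3 0 0 -0.055; -33 40 0 0 0 -0.055; 0 0 0 0 0 0'
python3 - <<'E'
from h import *
st()
im,C=snap("wrist","w11")
rec("wrist","line",.008,C); rec("wrist","drum1_c",.04,C)
plan(.5715,.0391,.03,86.8)
E
```

```text
time: 11.65
eef_pos: [0.5704, 0.0367, 0.0605]
tcp_rot: [0.728, 0.686, -0.001, -0.001]
contact_force: [-0.1, 0.7, -1.3]
opening: 0.455
t 11.65 pos [0.5704 0.0367 0.0605] F [-0.1  0.7 -1.3] open 0.455
[[0.06, 0.998, -0.002], [0.998, -0.06, -0.0], [-0.0, -0.002, -1.0]] q [-0.11  0.21  1.93 -0.    1.   -1.62]
wrist line 0.8 [260.8 188.2] [0.5641 0.0431 0.008 ]
wrist drum1_c 0.58 [254.7 260.1] [0.6067 0.0359 0.04  ]
plan 1 rows, yaw now 86.8
-0.5 4.3 30.2 -0.004 0 0
```

View pics/w11.png

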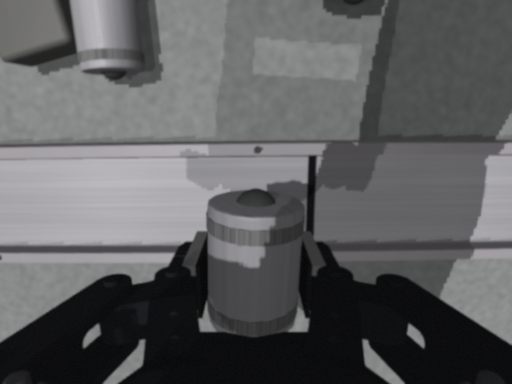

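```bash
python3 - <<'E'
from h import *
C=cam("wrist")
print('walls tops', px2w("wrist",[(60,146),(60,157),(60,248),(60,259),(440,143),(440,155),(440,244),(440,256)],.022,C).round(4))
print('line', px2w("wrist",[(314,160),(311,235),(312,198)],.008,C).round(4))
E
```

```text
walls tops [[ 0.5195 -0.0907  0.022 ]
 [ 0.5271 -0.0923  0.022 ]
 [ 0.5951 -0.107   0.022 ]
 [ 0.6041 -0.109   0.022 ]
 [ 0.5323  0.171   0.022 ]
 [ 0.5406  0.1718  0.022 ]
 [ 0.608   0.1782  0.022 ]
 [ 0.6179  0.1792  0.022 ]]
line [[0.5418 0.0863 0.008 ]
 [0.6006 0.0835 0.008 ]
 [0.5707 0.0845 0.008 ]]
```

```bash
python3 - <<'E'
from h import *
C=cam("wrist")
print(px2w("wrist",[(256,189),(256,196)],.1145,C).round(4), px2w("wrist",[(256,336),(225,214),(285,214)],.1145+.02,C).round(4))
E
```

```text
[[0.5346 0.0431 0.1145]
 [0.5376 0.043  0.1145]] [[0.5889 0.04   0.1345]
 [0.538  0.0319 0.1345]
 [0.5392 0.0528 0.1345]]
```

```bash
python3 -m crank '0 3 40 0 0 0; 0 0 22 0 0 0; 0 0 0 0 0 0'
python3 - <<'E'
from h import *
st()
im,C=snap("wrist","w12")
plan(.5725,.037,-.015,86.8)
im=optics.read_camera("scene")
cv2.imwrite("pics/s12.png",cv2.resize(im[170:290,170:330,::-1],None,fx=5,fy=5,interpolation=cv2.INTER_CUBIC))
E
```

```text
time: 12.18
eef_pos: [0.5687, 0.0406, -0.0026]
tcp_rot: [0.726, 0.688, -0.002, -0.003]
contact_force: [-0.2, -0.7, -0.4]
opening: 0.459
t 12.18 pos [ 0.5687  0.0406 -0.0026] F [-0.2 -0.7 -0.4] open 0.459
[[0.054, 0.999, -0.007], [0.999, -0.054, 0.001], [0.0, -0.007, -1.0]] q [-0.11  0.31  1.95  0.    0.89 -1.62]
plan 1 rows, yaw now 86.9
-3.2 2.2 14.2 -0.003 0 0
```

View pics/w12.png

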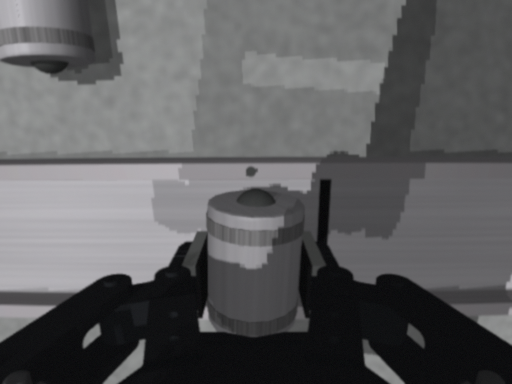

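View pics/s12.png

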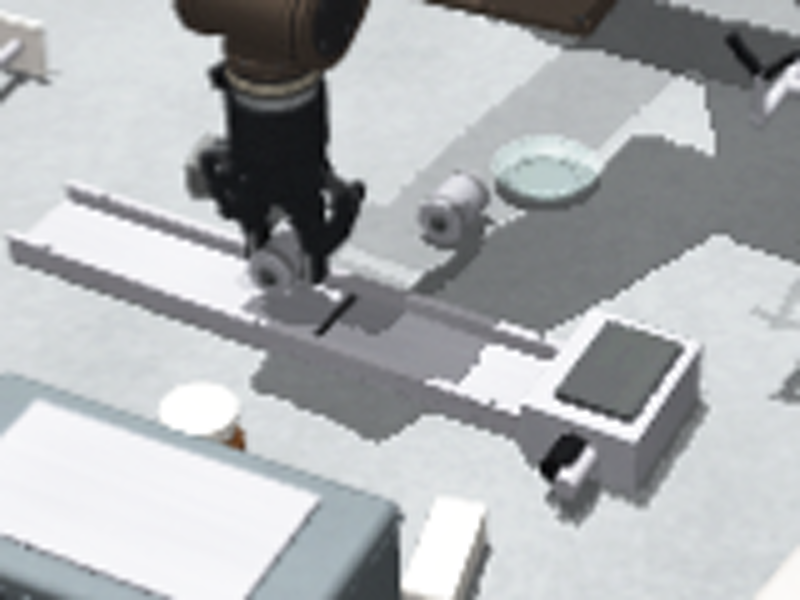

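```bash
python3 - <<'E'
from h import *
st()
C=cam("wrist")
# crop enlarge
im=optics.read_camera("wrist"); C=cam("wrist"); cv2.imwrite("pics/w12b.png",cv2.resize(im[140:384,60:460,::-1],None,fx=2,fy=2))
w=px2w("wrist",[(60,158),(60,167),(60,292),(60,305),(450,158),(450,166),(430,292),(430,303)],.022,C); print(w.round(4))
i=lambda a,b,y:(a[0]+(b[0]-a[0])*(y-a[1])/(b[1]-a[1])).round(4)
print([i(w[k],w[k+4],.038) for k in range(4)])
print(px2w("wrist",[(256,188)],.052,C).round(4), px2w("wrist",[(256,336),(256,190)],.072,C).round(4))
E
```

```text
t 12.28 pos [5.719e-01 4.000e-02 5.000e-04] F [ 0.2 -0.3 -0.6] open 0.454
[[0.055, 0.999, -0.0], [0.999, -0.055, 0.0], [0.0, -0.0, -1.0]] q [-0.11  0.31  1.95  0.    0.89 -1.62]
[[ 0.5266 -0.0558  0.022 ]
 [ 0.5312 -0.0568  0.022 ]
 [ 0.6031 -0.0729  0.022 ]
 [ 0.6117 -0.0749  0.022 ]
 [ 0.5375  0.1423  0.022 ]
 [ 0.5417  0.1427  0.022 ]
 [ 0.6147  0.1392  0.022 ]
 [ 0.622   0.14    0.022 ]]
[np.float64(0.5318), np.float64(0.5362), np.float64(0.6092), np.float64(0.6171)]
[[0.5402 0.043  0.052 ]] [[0.597  0.0398 0.072 ]
 [0.5359 0.0431 0.072 ]]
```

View pics/w12b.png

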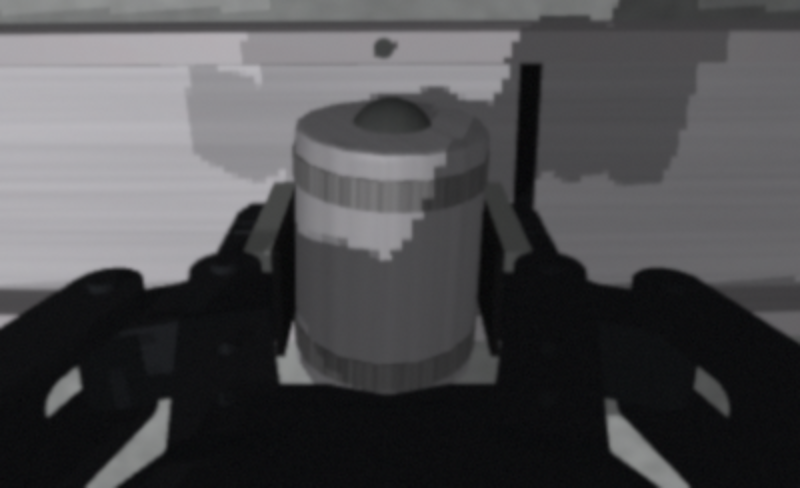

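```bash
python3 -m crank '0 4 6 0 0 0; 0 0 8 0 0 0; 0 0 0 0 0 0'
python3 - <<'E'
from h import *
st()
im,C=snap("wrist","w13")
cv2.imwrite("pics/w13b.png",cv2.resize(im[140:384,60:460,::-1],None,fx=2,fy=2))
E
```

```text
time: 12.7
eef_pos: [0.5757, 0.0389, -0.0145]
tcp_rot: [0.727, 0.687, -0.001, -0.001]
contact_force: [-0.2, -0.6, -0.7]
opening: 0.451
t 12.7 pos [ 0.5757  0.0389 -0.0145] F [-0.2 -0.6 -0.7] open 0.451
[[0.056, 0.998, -0.002], [0.998, -0.056, 0.0], [0.0, -0.002, -1.0]] q [-0.11  0.34  1.94  0.    0.87 -1.62]
```

View pics/w13b.png

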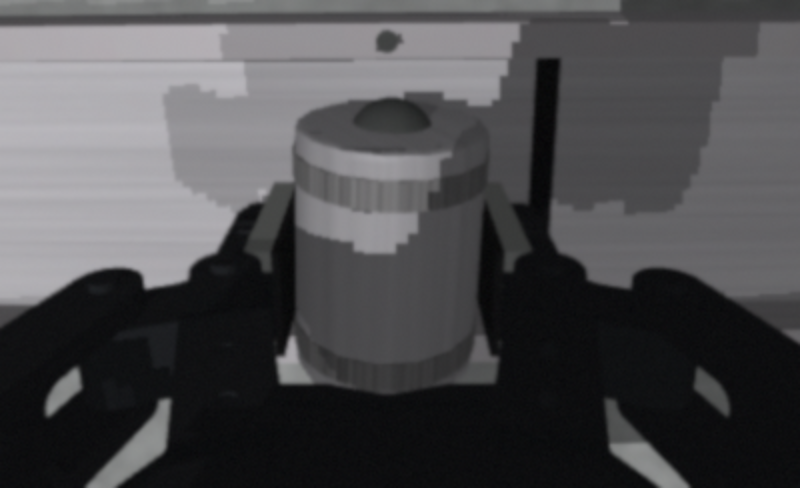

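```bash
python3 -m crank '0 0 6 0 0 0; 0 0 4 0 0 0; 0 0 0 0 0 0'
python3 -m crank '0 0 2 0 0 0; 0 0 0 0 0 0'
```

```text
time: 13.12
eef_pos: [0.5759, 0.0389, -0.0243]
tcp_rot: [0.727, 0.687, -0.0, -0.0]
contact_force: [-0.1, 0.3, -1.0]
opening: 0.454
time: 13.38
eef_pos: [0.5768, 0.0388, -0.0251]
tcp_rot: [0.727, 0.687, 0.0, 0.0]
contact_force: [-1.0, -0.3, 1.9]
opening: 0.454
```

Touching the floor. Release gently.

```bash
python3 -m crank '0 0 -1 0 0 0; 0 0 0 0 0 0; 0 0 0 0 0 0' 0.2
python3 -m crank '0 0 -20 0 0 0; 0 0 -40 0 0 0; 0 0 -40 0 0 0; 0 0 0 0 0 0'
python3 - <<'E'
from h import *
st()
im,C=snap("wrist","w14"); rec("wrist","drum1_c",.028,C)
plan(.4137,.1067,.05,88)
E
```

```text
time: 13.75
eef_pos: [0.5766, 0.0389, -0.0246]
tcp_rot: [0.727, 0.687, 0.0, 0.0]
contact_force: [0.4, -0.2, 0.1]
opening: 0.6
time: 14.25
eef_pos: [0.5803, 0.0386, 0.0814]
tcp_rot: [0.726, 0.687, 0.003, 0.004]
contact_force: [1.4, -0.7, 0.4]
opening: 0.594
t 14.25 pos [0.5803 0.0386 0.0814] F [ 1.4 -0.7  0.4] open 0.594
[[0.056, 0.998, 0.011], [0.998, -0.056, -0.001], [-0.001, 0.011, -1.0]] q [-0.11  0.2   1.91  0.    1.03 -1.62]
wrist drum1_c 0.73 [282.  184.6] [0.573  0.0609 0.028 ]
wrist drum1_c 0.66 [255.7 187.5] [0.5741 0.0411 0.028 ]
plan 3 rows, yaw now 86.8
20 -56 9 0 0 -0.007; 19 -55 9 0 0 -0.007; 20.8 -55.4 8.3 0 0 -0.007
```

View pics/w14.png

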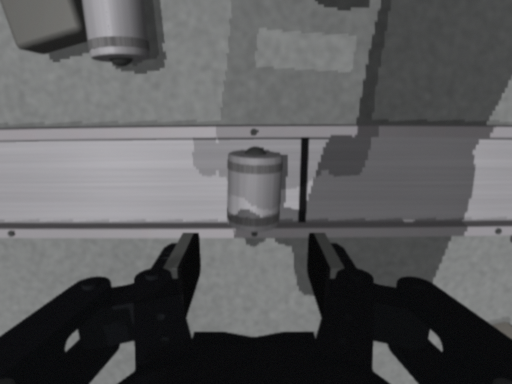

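```bash
python3 -m crank '20 -56 0 0 0 0; 20 -55 0 0 0 0; 21 -50 10 0 0 0; 0 0 10 0 0 0; 0 0 0 0 0 0' 0.45
python3 - <<'E'
from h import *
st()
im,C=snap("wrist","w15"); rec("wrist","drum1_c",.02,C)
E
```

```text
time: 14.98
eef_pos: [0.4183, 0.1087, 0.0541]
tcp_rot: [0.726, 0.687, -0.001, -0.001]
contact_force: [1.1, 0.6, 0.3]
opening: 0.725
t 14.97 pos [0.4183 0.1087 0.0541] F [1.1 0.6 0.3] open 0.725
[[0.055, 0.998, -0.002], [0.998, -0.055, -0.0], [-0.0, -0.002, -1.0]] q [ 0.02 -0.09  2.26 -0.    0.97 -1.5 ]
```

View pics/w15.png

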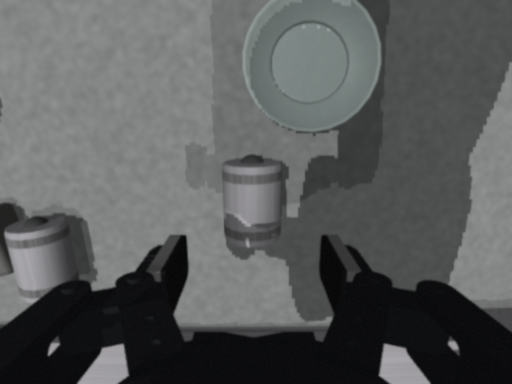

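```bash
python3 - <<'E'
from h import *
C=cam("wrist"); w=px2w("wrist",[(252,155),(252,246),(252,203)],.02,C); print(w.round(4))
plan(w[:2,0].mean(),w[2,1],-.02,86.8,n=2)
E
```

```text
[[0.3864 0.1098 0.02  ]
 [0.453  0.1059 0.02  ]
 [0.4202 0.1078 0.02  ]]
plan 2 rows, yaw now 86.8
0 0 38 0 0 0; -0.6 -0.6 37.5 0 0 0
```

```bash
python3 -m crank '0 0 38 0 0 0; -1 0 38 0 0 0; 0 0 8 0 0 0; 0 0 0 0 0 0'
python3 -m crank '0 0 0 0 0 0; 0 0 0 0 0 0; 0 0 0 0 0 0; 0 0 0 0 0 0' -0.6 40
python3 -m crank '0 0 -30 0 0 0; 0 0 -50 0 0 0; 0 0 -10 0 0 0; 0 0 0 0 0 0'
python3 - <<'E'
from h import *
st()
# target tcp: lane center x .5757 at y=.039, slope .0533
x=.5757-.0533*.068; plan(x,-.029,.02,86.8)
E
```

```text
time: 15.58
eef_pos: [0.42, 0.1075, -0.0284]
tcp_rot: [0.727, 0.687, -0.0, -0.0]
contact_force: [-0.2, -0.6, 0.1]
opening: 0.722
time: 16.08
eef_pos: [0.4211, 0.1078, -0.0269]
tcp_rot: [0.726, 0.687, 0.001, 0.001]
contact_force: [0.2, 0.6, 7.1]
opening: 0.45
time: 16.58
eef_pos: [0.419, 0.1078, 0.0615]
tcp_rot: [0.727, 0.687, 0.0, 0.0]
contact_force: [-0.2, -0.7, -1.1]
opening: 0.451
t 16.57 pos [0.419  0.1078 0.0615] F [-0.2 -0.7 -1.1] open 0.451
[[0.056, 0.998, 0.001], [0.998, -0.056, 0.0], [0.0, 0.001, -1.0]] q [ 0.02 -0.1   2.26 -0.    0.98 -1.5 ]
plan 4 rows, yaw now 86.8
-32 40 10 0 0 0; -32 40 11 0 0 0; -32 40 10 0 0 0; -32.1 40.4 10.7 0 0 0
```

```bash
python3 -m crank '-32 40 0 0 0 0; -32 40 0 0 0 0; -32 40 10 0 0 0; -32 40 30 0 0 0; 0 0 8 0 0 0'
python3 -m crank '0 0 0 0 0 0'
python3 - <<'E'
from h import *
st()
im,C=snap("wrist","w16")
cv2.imwrite("pics/w16b.png",cv2.resize(im[140:384,60:460,::-1],None,fx=2,fy=2))
plan(.5721,-.029,-.009,86.8,n=1)
E
```

```text
time: 17.2
eef_pos: [0.5701, -0.0308, 0.0077]
tcp_rot: [0.728, 0.686, -0.002, -0.003]
contact_force: [-0.9, -0.4, -2.1]
opening: 0.454
time: 17.32
eef_pos: [0.5686, -0.0283, 0.0098]
tcp_rot: [0.727, 0.687, -0.002, -0.003]
contact_force: [0.2, -0.0, -0.9]
opening: 0.451
t 17.32 pos [ 0.5686 -0.0283  0.0098] F [ 0.2 -0.  -0.9] open 0.451
[[0.056, 0.998, -0.007], [0.998, -0.056, 0.002], [0.001, -0.007, -1.0]] q [-0.23  0.29  1.95  0.    0.91 -1.74]
plan 1 rows, yaw now 86.8
-0.8 2.7 20.4 -0.004 0 0
```

View pics/w16b.png

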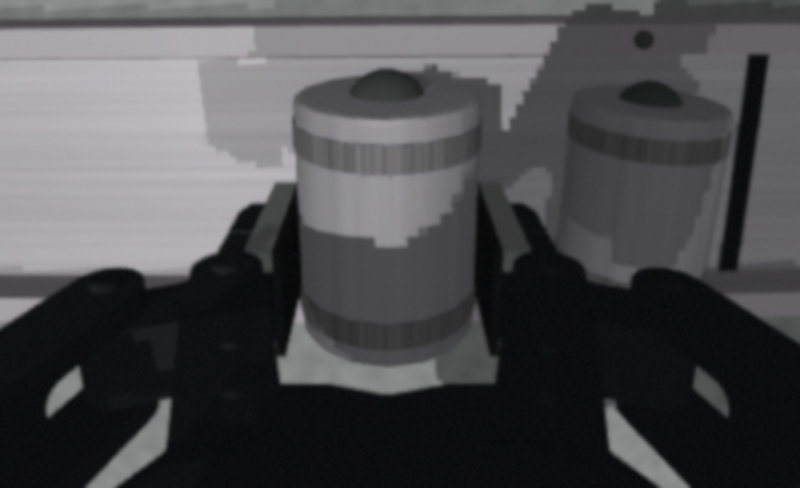

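```bash
python3 - <<'E'
from h import *
C=cam("wrist")
w=px2w("wrist",[(90,169),(90,288),(430,168)],.022,C); print(w.round(4))
d=px2w("wrist",[(254,201),(253,322)],.077,C); print(d.round(4), d.mean(0), px2w("wrist",[(253,176)],.062,C))
d=px2w("wrist",[(384,200)],.048,C); print(d.round(4))
sl=.0533; mid=(w[0]+w[1])/2; print(mid, 'lane x at y', mid[0]+sl*(-.028-mid[1]))
E
```

```text
[[ 0.5315 -0.1145  0.022 ]
 [ 0.6036 -0.1285  0.022 ]
 [ 0.5412  0.0702  0.022 ]]
[[ 0.5385 -0.0258  0.077 ]
 [ 0.5911 -0.0291  0.077 ]] [ 0.56478345 -0.02746992  0.077     ] [[ 0.53211044 -0.02581904  0.062     ]]
[[0.5499 0.0349 0.048 ]]
[ 0.56754031 -0.12146887  0.022     ] lane x at y 0.5725222024416031
```

```bash
python3 -m crank '0 7.5 4 0 0 0; 0 0 10 0 0 0; 0 0 4 0 0 0; 0 0 0 0 0 0'
python3 - <<'E'
from h import *
st()
im,C=snap("wrist","w17")
cv2.imwrite("pics/w17b.png",cv2.resize(im[140:384,60:460,::-1],None,fx=2,fy=2))
E
```

```text
time: 17.88
eef_pos: [0.5785, -0.0291, -0.0052]
tcp_rot: [0.726, 0.687, -0.0, -0.0]
contact_force: [0.3, -0.4, -1.3]
opening: 0.458
t 17.88 pos [ 0.5785 -0.0291 -0.0052] F [ 0.3 -0.4 -1.3] open 0.458
[[0.055, 0.998, -0.001], [0.998, -0.055, 0.0], [0.0, -0.001, -1.0]] q [-0.23  0.33  1.93 -0.    0.88 -1.74]
```

View pics/w17b.png

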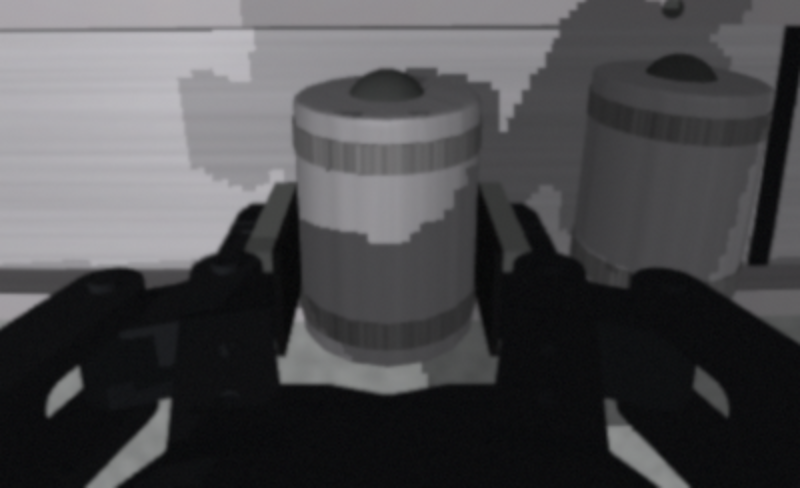

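```bash
python3 - <<'E'
from h import *
C=cam("wrist")
w=px2w("wrist",[(90,155),(90,286),(320,153.5)],.022,C); print(w.round(4))
d=px2w("wrist",[(254,201),(253,322)],.062,C); print(d.round(4), d.mean(0), px2w("wrist",[(253,176)],.047,C))
sl=.0533; mid=(w[0]+w[1])/2; print(mid, 'lane x at y', mid[0]+sl*(-.028-mid[1]), (w[2]-w[0])[0]/(w[2]-w[0])[1])
E
```

```text
[[ 0.5313 -0.1056  0.022 ]
 [ 0.6024 -0.1195  0.022 ]
 [ 0.537   0.0056  0.022 ]]
[[ 0.5472 -0.0268  0.062 ]
 [ 0.5993 -0.0301  0.062 ]] [ 0.5732657  -0.02848112  0.062     ] [[ 0.54098155 -0.02685934  0.047     ]]
[ 0.56684565 -0.1125449   0.022     ] lane x at y 0.5713518977018558 0.051024878855221015
```

```bash
python3 -m crank '0 -1 5 0 0 0; 0 0 5 0 0 0; 0 0 3 0 0 0; 0 0 0 0 0 0'
python3 -m crank '0 0 1.5 0 0 0; 0 0 0 0 0 0'
```

```text
time: 18.42
eef_pos: [0.5778, -0.0293, -0.0181]
tcp_rot: [0.727, 0.687, -0.0, -0.0]
contact_force: [0.2, 0.0, -1.4]
opening: 0.449
time: 18.68
eef_pos: [0.5785, -0.0294, -0.0187]
tcp_rot: [0.727, 0.687, 0.0, 0.0]
contact_force: [-0.2, 0.5, 0.7]
opening: 0.452
```

```bash
python3 -m crank '0 0 -0.5 0 0 0; 0 0 0 0 0 0; 0 0 0 0 0 0' 0.2
python3 -m crank '0 0 -20 0 0 0; 0 0 -40 0 0 0; 0 0 -40 0 0 0; 0 0 0 0 0 0'
python3 - <<'E'
from h import *
st()
im,C=snap("wrist","w18"); rec("wrist","drum1_c",.02,C)
plan(.42,.008,.07,105)
E
```

```text
time: 19.05
eef_pos: [0.5783, -0.0294, -0.0185]
tcp_rot: [0.727, 0.687, 0.0, 0.0]
contact_force: [-0.4, -0.5, 0.4]
opening: 0.6
time: 19.55
eef_pos: [0.582, -0.0301, 0.0875]
tcp_rot: [0.726, 0.687, 0.003, 0.004]
contact_force: [0.1, 0.0, 0.2]
opening: 0.605
t 19.55 pos [ 0.582  -0.0301  0.0875] F [0.1 0.  0.2] open 0.605
[[0.056, 0.998, 0.011], [0.998, -0.056, -0.002], [-0.002, 0.011, -1.0]] q [-0.23  0.19  1.9   0.    1.04 -1.74]
wrist drum1_c 0.97 [344.5 179.2] [0.5766 0.043  0.02  ]
plan 3 rows, yaw now 86.8
10 -53 4 0 0 -0.106; 15 -53 4 0 0 -0.106; 20.2 -50 4.3 0 0 -0.106
```

View pics/w18.png

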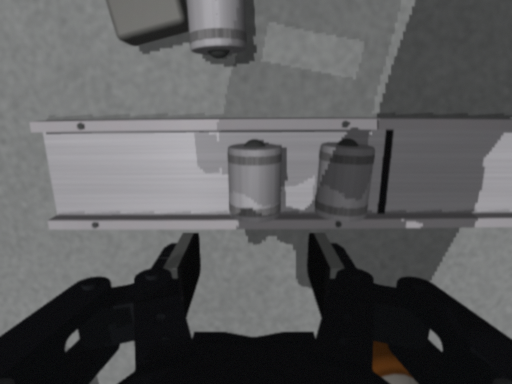

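```bash
python3 - <<'E'
from h import *
C=cam("wrist")
print(px2w("wrist",[(220,56)],.02,C))
im=optics.read_camera("top"); rec("top","drum1_c",.02)
cv2.imwrite("pics/t19.png",cv2.resize(im[180:280,190:330,::-1],None,fx=5,fy=5,interpolation=cv2.INTER_CUBIC))
E
```

```text
[[ 0.47688351 -0.04695027  0.02      ]]
top drum1_c 0.7 [264.2 170.8] [0.5718 0.0511 0.02  ]
top drum1_c 0.33 [216.8 170.9] [0.5695 0.2028 0.02  ]
```

View pics/t19.png

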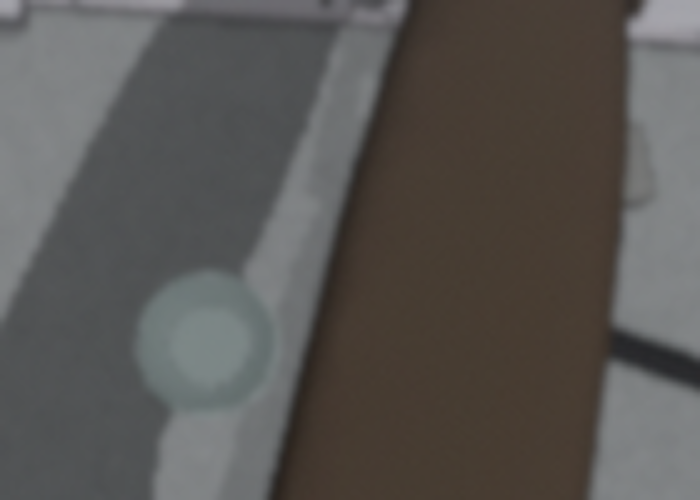

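```bash
python3 -m crank '-8 -45 0 0 0 0; -8 -45 0 0 0 0; -8 -43 0 0 0 0; 0 0 0 0 0 0' 
python3 - <<'E'
from h import *
st()
im,C=snap("wrist","w19"); rec("wrist","drum1_c",.02,C)
E
```

```text
time: 20.25
eef_pos: [0.4399, -0.045, 0.0788]
tcp_rot: [0.727, 0.687, -0.001, -0.003]
contact_force: [1.2, -0.8, 0.1]
opening: 0.596
t 20.25 pos [ 0.4399 -0.045   0.0788] F [ 1.2 -0.8  0.1] open 0.596
[[0.057, 0.998, -0.005], [0.998, -0.057, 0.002], [0.002, -0.006, -1.0]] q [-0.33 -0.1   2.22 -0.    1.03 -1.85]
wrist drum1_c 0.75 [375.9 353.2] [0.595  0.0581 0.02  ]
```

View pics/w19.png

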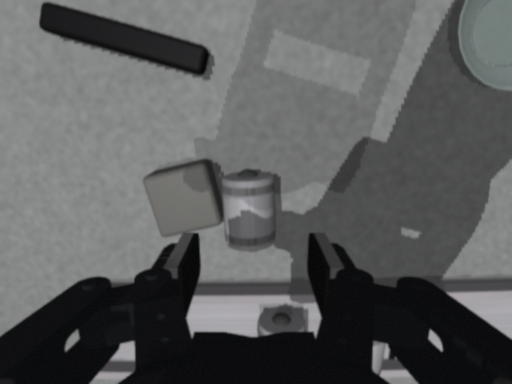

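```bash
python3 - <<'E'
from h import *
C=cam("wrist"); im=optics.read_camera("wrist"); C=cam("wrist")
st()
cv2.imwrite("pics/w19b.png",cv2.resize(im[140:270,130:300,::-1],None,fx=4.5,fy=4.5,interpolation=cv2.INTER_CUBIC))
E
```

```text
t 20.4 pos [ 0.4446 -0.046   0.0812] F [0.5 0.  0.7] open 0.601
[[0.056, 0.998, 0.0], [0.998, -0.056, 0.0], [0.0, 0.0, -1.0]] q [-0.33 -0.1   2.21  0.    1.02 -1.85]
```

View pics/w19b.png

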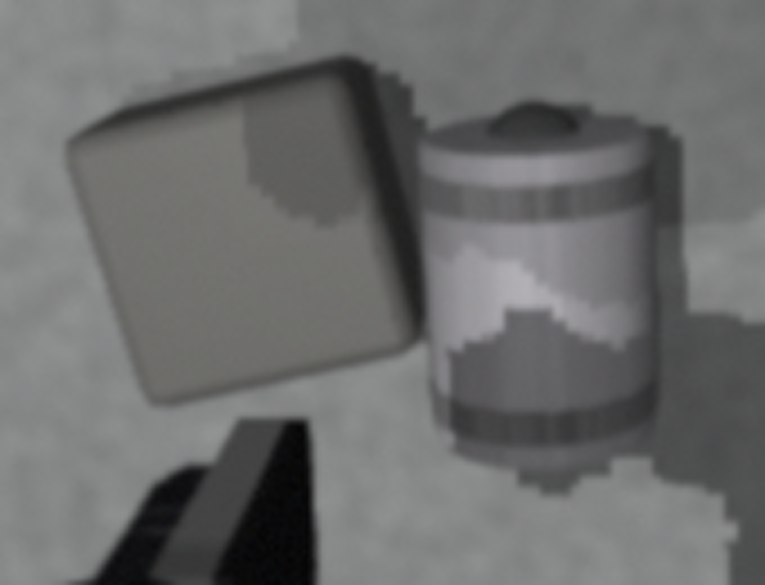

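```bash
python3 - <<'E'
from h import *
C=cam("wrist")
w=px2w("wrist",[(248.9,163.5),(251.8,248.5)],.02,C);a=w[1]-w[0]; c=w.mean(0);print(w.round(4),c,np.linalg.norm(a),np.degrees(np.arctan2(a[1],a[0])))
plan(c[0],c[1],.06,np.degrees(np.arctan2(a[1],a[0])))
E
```

```text
[[ 0.4207 -0.0476  0.02  ]
 [ 0.4911 -0.0495  0.02  ]] [ 0.4559377  -0.04853997  0.02      ] 0.07043411894335037 -1.499407245314641
plan 10 rows, yaw now 86.8
0 1 2 0 0 0.154; 0 1 2 0 0 0.154; 0 2 2 0 0 0.154; 0 1 2 0 0 0.154; 1 1 3 0 0 0.154; 0 1 2 0 0 0.154; 1 0 2 0 0 0.154; 1 1 2 0 0 0.154; 1 1 2 0 0 0.154; 1.1 0 2.2 0 0 0.154
```

```bash
python3 -m crank '0 1 0 0 0 0.17; 0 1 0 0 0 0.17; 0 1 0 0 0 0.17; 0 1 0 0 0 0.17; 0 1 0 0 0 0.17' 1
python3 -m crank '0 1 0 0 0 0.17; 0 1 0 0 0 0.17; 1 0 0 0 0 0.17; 1 0 0 0 0 0.17; 0 0 0 0 0 0' 1
python3 - <<'E'
from h import *
st()
im,C=snap("wrist","w20"); rec("wrist","drum1_c",.02,C)
plan(.4535,-.0485,.02,-1.5)
E
```

```text
time: 21.02
eef_pos: [0.4499, -0.0479, 0.0814]
tcp_rot: [0.946, 0.324, 0.0, 0.0]
contact_force: [-0.2, 1.0, 0.2]
opening: 0.997
time: 21.65
eef_pos: [0.4527, -0.049, 0.0814]
tcp_rot: [1.0, -0.006, 0.0, -0.0]
contact_force: [-0.2, 0.2, -0.1]
opening: 1.002
t 21.65 pos [ 0.4527 -0.049   0.0814] F [-0.2  0.2 -0.1] open 1.002
[[1.0, -0.012, 0.0], [-0.012, -1.0, 0.0], [0.0, -0.0, -1.0]] q [-0.33 -0.08  2.2   0.    1.02 -0.32]
wrist drum1_c 0.81 [429.1  71.2] [0.581  0.0417 0.02  ]
wrist drum1_c 0.53 [250.8 195.9] [ 0.4512 -0.0499  0.02  ]
plan 2 rows, yaw now -0.7
1 0 31 0 0 0.007; 0.3 -0.5 30.3 0 0 0.007
```

View pics/w20.png

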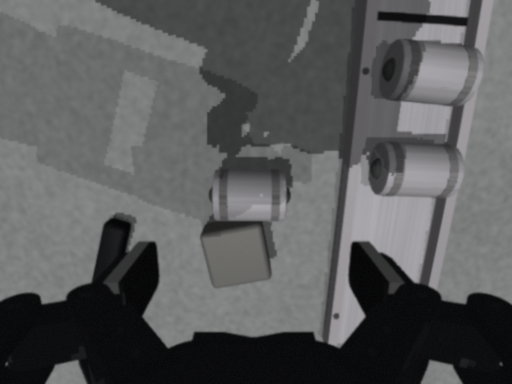

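```bash
python3 - <<'E'
from h import *
C=cam("wrist")
print(px2w("wrist",[(105,222),(130,218),(132,228)],.01,C).round(3)); print(px2w("wrist",[(251,194)],.02,C))
E
```

```text
[[ 0.327 -0.074  0.01 ]
 [ 0.349 -0.071  0.01 ]
 [ 0.35  -0.08   0.01 ]]
[[ 0.45088361 -0.04834949  0.02      ]]
```

```bash
python3 -m crank '-1 0 50 0 0 0; 0 0 45 0 0 0; 0 0 0 0 0 0'
python3 - <<'E'
from h import *
st()
im,C=snap("wrist","w21")
plan(.4515,-.0487,-.040,-.7)
E
```

```text
time: 22.12
eef_pos: [0.447, -0.0477, -0.017]
tcp_rot: [1.0, -0.007, -0.004, -0.001]
contact_force: [0.1, -1.2, 0.6]
opening: 1.004
t 22.12 pos [ 0.447  -0.0477 -0.017 ] F [ 0.1 -1.2  0.6] open 1.004
[[1.0, -0.013, -0.009], [-0.013, -1.0, 0.003], [-0.009, -0.003, -1.0]] q [-0.33  0.1   2.24 -0.    0.81 -0.32]
plan 1 rows, yaw now -0.8
2.1 0.2 25.4 0 0.004 0
```

View pics/w21.png

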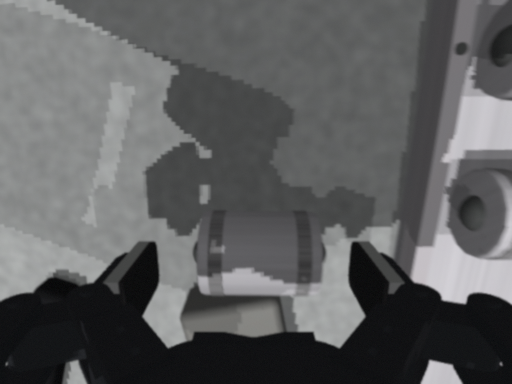

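```bash
python3 -m crank '2 0 14 0 0 0; 0 0 10 0 0 0; 0 0 0 0 0 0'
python3 - <<'E'
from h import *
st()
im,C=snap("wrist","w22")
E
```

```text
time: 22.55
eef_pos: [0.4523, -0.0489, -0.0379]
tcp_rot: [1.0, -0.007, -0.0, -0.0]
contact_force: [-0.0, -0.1, 0.2]
opening: 1.005
t 22.55 pos [ 0.4523 -0.0489 -0.0379] F [-0.  -0.1  0.2] open 1.005
[[1.0, -0.015, -0.001], [-0.015, -1.0, 0.0], [-0.001, -0.0, -1.0]] q [-0.33  0.15  2.24 -0.    0.76 -0.32]
```

View pics/w22.png

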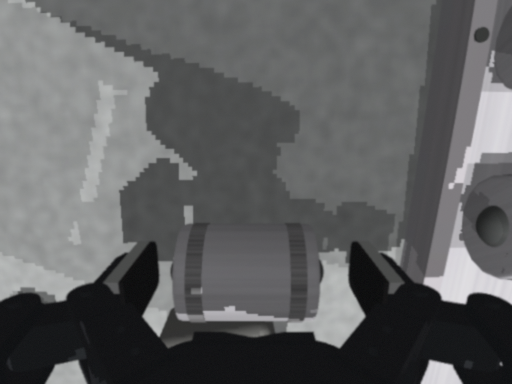

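```bash
python3 -m crank '-2 0 0 0 0 0; 0 0 0 0 0 0; 0 0 0 0 0 0; 0 0 0 0 0 0' -0.2 30
python3 -m crank '0 0 -5 0 0 0; 0 0 0 0 0 0'
python3 - <<'E'
from h import *
st()
im,C=snap("wrist","w23")
E
```

```text
time: 23.1
eef_pos: [0.4508, -0.0491, -0.0368]
tcp_rot: [1.0, -0.007, 0.0, 0.0]
contact_force: [-2.5, 1.0, 5.7]
opening: 0.72
time: 23.35
eef_pos: [0.4508, -0.049, -0.0324]
tcp_rot: [1.0, -0.008, 0.0, 0.0]
contact_force: [-0.6, 0.1, -1.5]
opening: 0.723
t 23.35 pos [ 0.4508 -0.049  -0.0324] F [-0.6  0.1 -1.5] open 0.723
[[1.0, -0.015, 0.001], [-0.015, -1.0, -0.0], [0.001, 0.0, -1.0]] q [-0.33  0.13  2.24  0.    0.77 -0.32]
```

View pics/w23.png

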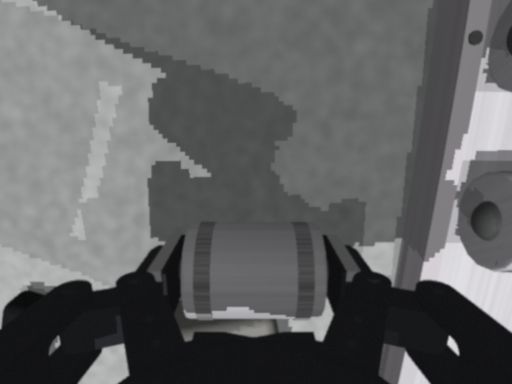

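```bash
python3 -m crank '0 0 -10 0 0 0; 0 -30 0 0 0 0; 0 -30 0 0 0 0; 0 0 10 0 0 0; 0 0 0 0 0 0'
python3 -m crank '0 0 2 0 0 0; 0 0 1.5 0 0 0; 0 0 0 0 0 0'
```

```text
time: 24.02
eef_pos: [0.4507, 0.0109, -0.0333]
tcp_rot: [1.0, -0.007, -0.001, -0.0]
contact_force: [0.7, -0.4, -1.2]
opening: 0.72
time: 24.4
eef_pos: [0.4514, 0.0107, -0.0362]
tcp_rot: [1.0, -0.008, -0.0, 0.0]
contact_force: [0.2, -0.6, -1.1]
opening: 0.72
```

```bash
python3 -m crank '0 0 1 0 0 0; 0 0 0 0 0 0'
python3 -m crank '0 0 1 0 0 0; 0 0 0 0 0 0'
```

```text
time: 24.65
eef_pos: [0.4516, 0.0109, -0.0368]
tcp_rot: [1.0, -0.008, 0.0, 0.0]
contact_force: [-3.3, -0.0, 3.0]
opening: 0.717
time: 24.9
eef_pos: [0.4516, 0.0109, -0.0369]
tcp_rot: [1.0, -0.007, -0.0, 0.0]
contact_force: [-5.0, 0.7, 11.1]
opening: 0.723
```

Contact. Back off 1 mm, open, rise, turn back.

```bash
python3 -m crank '0 0 -1.5 0 0 0; 0 0 0 0 0 0' 
python3 -m crank '0 0 0 0 0 0; 0 0 0 0 0 0; 0 0 0 0 0 0' 1
python3 -m crank '0 0 -30 0 0 0; 0 0 -50 0 0 0; 0 0 -20 0 0 -0.17; 0 0 -10 0 0 -0.17; 0 0 0 0 0 -0.17'
python3 -m crank '0 0 0 0 0 -0.17; 0 0 0 0 0 -0.17; 0 0 0 0 0 -0.17; 0 0 0 0 0 -0.17; 0 0 0 0 0 -0.17' 0.45
python3 -m crank '0 0 0 0 0 -0.165; 0 0 0 0 0 0; 0 0 0 0 0 0'
python3 - <<'E'
from h import *
st()
im,C=snap("wrist","w24"); rec("wrist","drum1_c",.02,C)
E
```

```text
time: 25.15
eef_pos: [0.4516, 0.0111, -0.0367]
tcp_rot: [1.0, -0.008, 0.0, 0.0]
contact_force: [-1.0, -0.8, 1.3]
opening: 0.726
time: 25.52
eef_pos: [0.4514, 0.0111, -0.0367]
tcp_rot: [1.0, -0.008, -0.0, -0.0]
contact_force: [0.1, -0.0, -0.5]
opening: 1.002
time: 26.15
eef_pos: [0.4523, 0.0109, 0.0746]
tcp_rot: [0.969, 0.248, 0.001, 0.001]
contact_force: [0.5, 0.2, -0.6]
opening: 1.001
time: 26.78
eef_pos: [0.4513, 0.0111, 0.0732]
tcp_rot: [0.781, 0.625, -0.0, -0.0]
contact_force: [-0.5, -0.1, 0.4]
opening: 0.725
time: 27.15
eef_pos: [0.4514, 0.0111, 0.0733]
tcp_rot: [0.729, 0.684, -0.0, -0.0]
contact_force: [-0.6, 0.2, -0.5]
opening: 0.725
t 27.15 pos [0.4514 0.0111 0.0733] F [-0.6  0.2 -0.5] open 0.725
[[0.063, 0.998, -0.0], [0.998, -0.063, 0.0], [0.0, -0.0, -1.0]] q [-0.2  -0.07  2.21 -0.    1.01 -1.71]
wrist drum1_c 0.97 [300.6 316.1] [0.5593 0.0448 0.02  ]
```

View pics/w24.png

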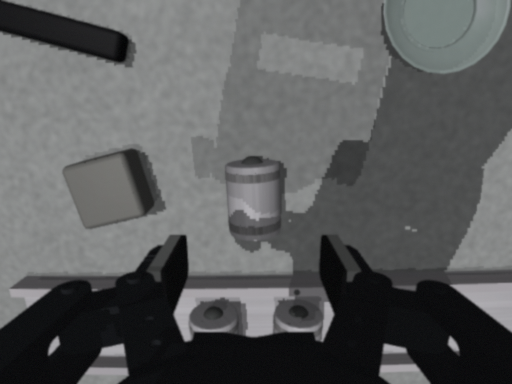

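```bash
python3 - <<'E'
from h import *
C=cam("wrist"); w=px2w("wrist",[(253,155),(255,240),(254,200)],.02,C); print(w.round(4))
plan(w[:2,0].mean(),w[2,1],-.028,86.8,n=2)
E
```

```text
[[0.4201 0.0132 0.02  ]
 [0.4871 0.0106 0.02  ]
 [0.4544 0.0118 0.02  ]]
plan 2 rows, yaw now 86.4
0 1 51 0 0 -0.003; 0.9 1.1 50.3 0 0 -0.003
```

```bash
python3 -m crank '0 1 45 0 0 -0.004; 1 0 45 0 0 -0.004; 0 0 11 0 0 0; 0 0 0 0 0 0'
python3 -m crank '0 0 0 0 0 0; 0 0 0 0 0 0; 0 0 0 0 0 0; 0 0 0 0 0 0' -0.6 40
python3 -m crank '0 0 -30 0 0 0; 0 0 -50 0 0 0; 0 0 -5 0 0 0; 0 0 0 0 0 0'
python3 - <<'E'
from h import *
st()
x=.5715-.052*.068; plan(x,-.098,.055,86.8)
E
```

```text
time: 27.75
eef_pos: [0.4524, 0.012, -0.0277]
tcp_rot: [0.726, 0.688, -0.0, -0.0]
contact_force: [0.1, -0.3, -0.1]
opening: 0.72
time: 28.25
eef_pos: [0.4545, 0.0116, -0.0256]
tcp_rot: [0.726, 0.688, 0.001, 0.002]
contact_force: [-0.7, 0.2, 6.6]
opening: 0.455
time: 28.75
eef_pos: [0.4523, 0.0121, 0.0574]
tcp_rot: [0.726, 0.688, 0.0, 0.0]
contact_force: [-0.1, 0.4, -1.5]
opening: 0.45
t 28.75 pos [0.4523 0.0121 0.0574] F [-0.1  0.4 -1.5] open 0.45
[[0.053, 0.999, 0.001], [0.999, -0.053, -0.0], [-0.0, 0.001, -1.0]] q [-0.2  -0.05  2.22  0.    0.97 -1.72]
plan 3 rows, yaw now 87.0
-35 40 1 0 0 0; -34 41 1 0 0 0; -34.8 40.3 0.5 0 0 0
```

```bash
python3 -m crank '-35 41 0 0 0 0; -35 41 0 0 0 0; -35 42 18 0 0 0; 0 0 30 0 0 0; 0 0 0 0 0 0'
python3 -m crank '0 0 0 0 0 0'
python3 - <<'E'
from h import *
st()
im,C=snap("wrist","w25")
cv2.imwrite("pics/w25b.png",cv2.resize(im[140:384,60:460,::-1],None,fx=2,fy=2))
E
```

```text
time: 29.38
eef_pos: [0.5663, -0.0982, 0.0039]
tcp_rot: [0.726, 0.688, -0.003, -0.005]
contact_force: [-0.9, 0.4, -2.2]
opening: 0.453
time: 29.5
eef_pos: [0.5697, -0.0987, 0.0085]
tcp_rot: [0.725, 0.688, -0.0, -0.001]
contact_force: [-0.8, -0.4, -1.0]
opening: 0.45
t 29.5 pos [ 0.5697 -0.0987  0.0085] F [-0.8 -0.4 -1. ] open 0.45
[[0.052, 0.999, -0.002], [0.999, -0.052, 0.001], [0.001, -0.002, -1.0]] q [-0.35  0.3   1.93  0.    0.91 -1.87]
```

View pics/w25b.png

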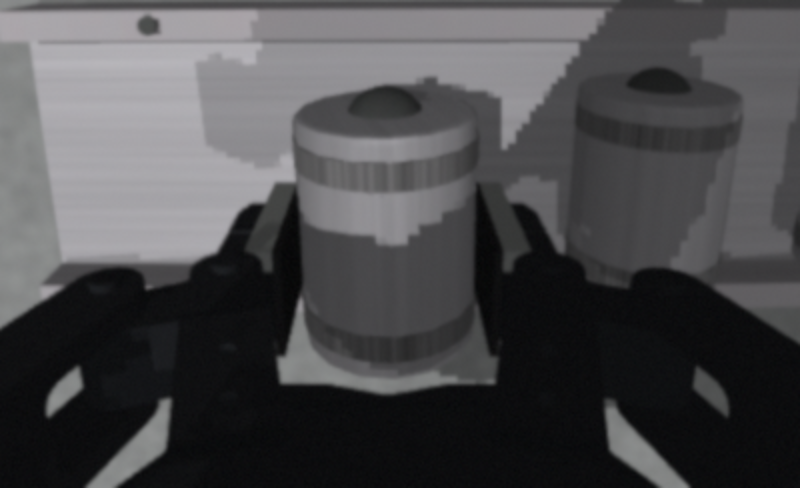

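```bash
python3 - <<'E'
from h import *
C=cam("wrist")
w=px2w("wrist",[(110,161),(90,283.5),(340,160)],.022,C); print(w.round(4))
d=px2w("wrist",[(253,209),(253,327)],.0741,C); print(d.round(4), d.mean(0), px2w("wrist",[(253,184)],.058,C))
mid=(w[0]+w[1])/2; print('lane x at y', mid[0]+.052*(-.098-mid[1]), (w[2]-w[0])[0]/(w[2]-w[0])[1])
E
```

```text
[[ 0.5287 -0.1727  0.022 ]
 [ 0.601  -0.1976  0.022 ]
 [ 0.5347 -0.0507  0.022 ]]
[[ 0.5426 -0.0972  0.0741]
 [ 0.5952 -0.1     0.0741]] [ 0.56890063 -0.09860088  0.0741    ] [[ 0.5367668  -0.09691227  0.058     ]]
lane x at y 0.5693722036662487 0.049006319279239215
```

```bash
python3 -m crank '0 0 8 0 0 0; 0 0 8 0 0 0; 0 0 6 0 0 0; 0 0 2 0 0 0; 0 0 0 0 0 0'
python3 -m crank '0 0 1 0 0 0; 0 0 0 0 0 0'
```

```text
time: 30.18
eef_pos: [0.5707, -0.0994, -0.0149]
tcp_rot: [0.726, 0.688, -0.0, -0.0]
contact_force: [0.9, -0.5, -0.8]
opening: 0.453
time: 30.42
eef_pos: [0.5709, -0.0995, -0.0155]
tcp_rot: [0.726, 0.688, 0.0, 0.0]
contact_force: [0.3, -1.0, -1.4]
opening: 0.452
```

```bash
python3 -m crank '0 0 1 0 0 0; 0 0 0 0 0 0'
python3 -m crank '0 0 1 0 0 0; 0 0 0 0 0 0'
```

```text
time: 30.68
eef_pos: [0.5707, -0.0994, -0.0167]
tcp_rot: [0.726, 0.688, -0.0, -0.0]
contact_force: [0.5, 0.3, -0.9]
opening: 0.452
time: 30.92
eef_pos: [0.5709, -0.0994, -0.0174]
tcp_rot: [0.726, 0.688, 0.0, 0.0]
contact_force: [-0.6, 0.5, 1.0]
opening: 0.454
```

```bash
python3 -m crank '0 0 -0.5 0 0 0; 0 0 0 0 0 0; 0 0 0 0 0 0' 0.2
python3 -m crank '0 0 -20 0 0 0; 0 0 -40 0 0 0; 0 0 -50 0 0 0; 0 0 0 0 0 0'
python3 - <<'E'
from h import *
st()
im,C=snap("wrist","w26"); rec("wrist","drum1_c",.02,C)
plan(.457,-.345,.12,87)
E
```

```text
time: 31.3
eef_pos: [0.5709, -0.0994, -0.0171]
tcp_rot: [0.726, 0.688, 0.0, 0.0]
contact_force: [0.9, 0.2, -0.1]
opening: 0.601
time: 31.8
eef_pos: [0.5751, -0.1009, 0.1002]
tcp_rot: [0.725, 0.688, 0.003, 0.006]
contact_force: [0.1, -0.7, -0.1]
opening: 0.602
t 31.8 pos [ 0.5751 -0.1009  0.1002] F [ 0.1 -0.7 -0.1] open 0.602
[[0.053, 0.999, 0.012], [0.999, -0.053, -0.004], [-0.004, 0.012, -1.0]] q [-0.35  0.18  1.89  0.    1.06 -1.87]
wrist drum1_c 0.56 [426.1 178.5] [0.5756 0.0446 0.02  ]
plan 5 rows, yaw now 87.0
-50 -20 -5 0 0 0; -50 -21 -5 0 0 0; -51 -20 -5 0 0 0; -50 -20 -5 0 0 0; -50.1 -20.3 -5.4 0 0 0
```

View pics/w26.png

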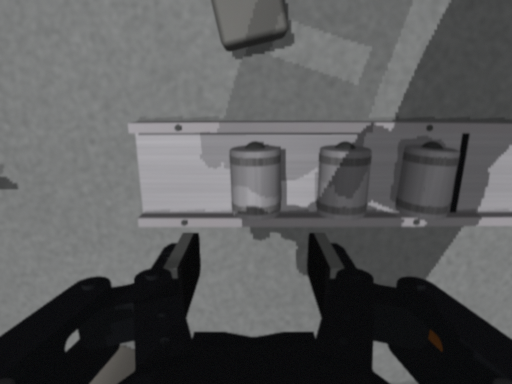

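```bash
python3 -m crank '-50 -20 -10 0 0 0; -50 -21 -10 0 0 0; -51 -20 -10 0 0 0; -50 -20 0 0 0 0; -50 -20 0 0 0 0' 0
python3 -m crank '0 0 0 0 0 0; 0 0 0 0 0 0'
python3 - <<'E'
from h import *
st()
im,C=snap("wrist","w27"); rec("wrist","paddle_c",.028,C)
E
```

```text
time: 32.52
eef_pos: [0.455, -0.3454, 0.1215]
tcp_rot: [0.726, 0.688, 0.0, -0.001]
contact_force: [0.1, -0.9, 0.1]
opening: 0.5
time: 32.78
eef_pos: [0.456, -0.3437, 0.1215]
tcp_rot: [0.726, 0.688, 0.0, -0.002]
contact_force: [-0.2, 1.1, -0.8]
opening: 0.503
t 32.77 pos [ 0.456  -0.3437  0.1215] F [-0.2  1.1 -0.8] open 0.503
[[0.053, 0.999, -0.002], [0.999, -0.053, 0.003], [0.002, -0.002, -1.0]] q [-0.82  0.13  1.9   0.    1.11 -2.34]
wrist paddle_c 0.58 [234.4 201.3] [ 0.4707 -0.3607  0.028 ]
```

View pics/w27.png

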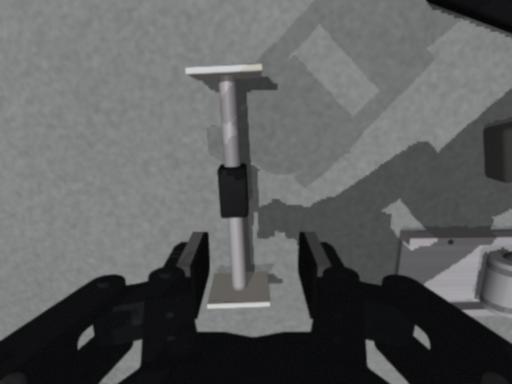

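```bash
python3 - <<'E'
from h import *
C=cam("wrist"); w=px2w("wrist",[(220.5,172),(246,170),(222.5,217),(248,216)],.04,C); print(w.round(4),w.mean(0))
r=px2w("wrist",[(227,85),(239,285)],.034,C);a=r[1]-r[0];print(r.round(4),np.linalg.norm(a),r.mean(0),'ang',np.degrees(np.arctan2(a[1],a[0])))
b=px2w("wrist",[(187,70),(262,66),(207,306),(271,304)],.056,C);print(b.round(4),b.mean(0))
ang=np.degrees(np.arctan2(a[1],a[0]))
plan(*(b.mean(0)[:2]),.04,90+ang)
E
```

```text
[[ 0.4423 -0.3692  0.04  ]
 [ 0.4417 -0.3479  0.04  ]
 [ 0.4819 -0.3706  0.04  ]
 [ 0.4821 -0.3485  0.04  ]] [ 0.46200748 -0.35907323  0.04      ]
[[ 0.3731 -0.3593  0.034 ]
 [ 0.5524 -0.3611  0.034 ]] 0.17928861601464594 [ 0.46276364 -0.36018861  0.034     ] ang -0.5581095134475846
[[ 0.3626 -0.386   0.056 ]
 [ 0.3628 -0.3315  0.056 ]
 [ 0.5588 -0.389   0.056 ]
 [ 0.5596 -0.3323  0.056 ]] [ 0.46097391 -0.35969188  0.056     ]
plan 2 rows, yaw now 87.1
-8 3 41 0 0 -0.021; -8.5 1.9 41 0 0 -0.021
```

```bash
python3 -m crank '-8 3 45 0 0 -0.02; -8 2 45 0 0 -0.02; 0 0 40 0 0 0; 0 0 11 0 0 0; 0 0 0 0 0 0'
python3 - <<'E'
from h import *
st()
im,C=snap("wrist","w28")
plan(.4615,-.3597,-.02,89.4)
E
```

```text
time: 33.5
eef_pos: [0.4613, -0.3599, -0.0183]
tcp_rot: [0.711, 0.703, 0.0, -0.001]
contact_force: [0.0, -0.9, -0.0]
opening: 0.503
t 33.5 pos [ 0.4613 -0.3599 -0.0183] F [ 0.  -0.9 -0. ] open 0.503
[[0.011, 1.0, -0.001], [1.0, -0.011, 0.001], [0.001, -0.001, -1.0]] q [-0.84  0.36  1.92  0.    0.86 -2.4 ]
plan 1 rows, yaw now 89.3
1.3 -0.6 3 0 0 0
```

View pics/w28.png

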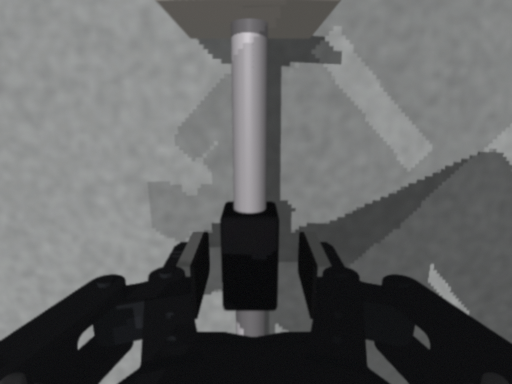

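```bash
python3 -m crank '0 0 0 0 0 0; 0 0 0 0 0 0; 0 0 0 0 0 0; 0 0 0 0 0 0' -1 80
python3 -m crank '0 0 -20 0 0 0; 0 0 -40 0 0 0; 0 0 -40 0 0 0; 0 0 0 0 0 0; 0 0 0 0 0 0'
python3 - <<'E'
from h import *
st()
im,C=snap("wrist","w29")
# lane axis: center at y=-.098 -> .5694 ; slope .052 ; target mid lane x=-285 : y
plan(.5625,-.262,.09,-3)
E
```

```text
time: 34.05
eef_pos: [0.4624, -0.3621, -0.0156]
tcp_rot: [0.712, 0.703, 0.0, 0.002]
contact_force: [0.2, 1.3, 6.6]
opening: 0.262
time: 34.67
eef_pos: [0.4602, -0.3602, 0.0811]
tcp_rot: [0.712, 0.703, -0.0, -0.001]
contact_force: [-0.5, -0.6, -1.7]
opening: 0.265
t 34.67 pos [ 0.4602 -0.3602  0.0811] F [-0.5 -0.6 -1.7] open 0.265
[[0.013, 1.0, -0.001], [1.0, -0.013, 0.001], [0.001, -0.001, -1.0]] q [-0.84  0.21  1.89 -0.    1.04 -2.4 ]
plan 10 rows, yaw now 89.3
10 10 -1 0 0 0.161; 11 9 -1 0 0 0.161; 13 6 -1 0 0 0.161; 13 4 -1 0 0 0.161; 14 2 -1 0 0 0.161; 15 0 -1 0 0 0.161; 14 -2 -1 0 0 0.161; 13 -5 -1 0 0 0.161; 13 -6 -1 0 0 0.161; 10.9 -8.9 -0.9 0 0 0.161
```

View pics/w29.png

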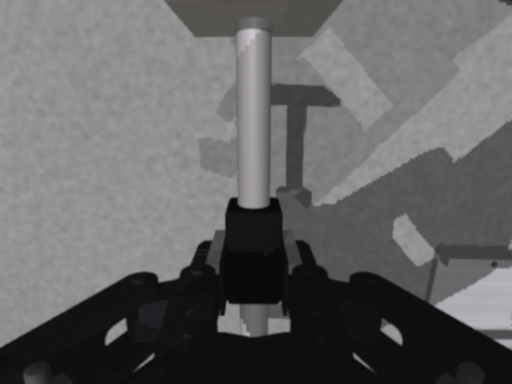

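```bash
python3 -m crank '10 10 0 0 0 0.161; 11 9 0 0 0 0.161; 13 6 0 0 0 0.161; 13 4 0 0 0 0.161; 14 2 0 0 0 0.161'
python3 -m crank '15 0 0 0 0 0.161; 14 -2 0 0 0 0.161; 13 -5 0 0 0 0.161; 13 -6 0 0 0 0.161; 11 -9 0 0 0 0.161'
python3 -m crank '0 0 0 0 0 0; 0 0 0 0 0 0'
python3 - <<'E'
from h import *
st()
im,C=snap("wrist","w30")
plan(.5618,-.245,.06,-3)
E
```

```text
time: 35.35
eef_pos: [0.5105, -0.3106, 0.0791]
tcp_rot: [0.931, 0.365, -0.001, -0.002]
contact_force: [0.1, 0.0, -2.1]
opening: 0.259
time: 35.98
eef_pos: [0.5625, -0.2617, 0.079]
tcp_rot: [1.0, -0.029, -0.002, -0.001]
contact_force: [0.5, -0.9, -2.0]
opening: 0.263
time: 36.22
eef_pos: [0.5626, -0.2627, 0.0803]
tcp_rot: [1.0, -0.025, -0.001, -0.001]
contact_force: [-0.7, -0.2, -2.4]
opening: 0.261
t 36.23 pos [ 0.5626 -0.2627  0.0803] F [-0.7 -0.2 -2.4] open 0.261
[[0.999, -0.05, -0.003], [-0.05, -0.999, 0.001], [-0.003, -0.001, -1.0]] q [-0.6   0.29  1.8  -0.    1.06 -0.55]
plan 1 rows, yaw now -2.9
-1.9 -17.9 20.8 0 0.002 0.002
```

View pics/w30.png

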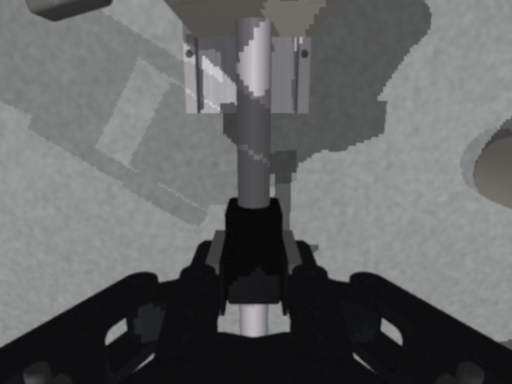

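```bash
python3 - <<'E'
from h import *
C=cam("wrist")
w=px2w("wrist",[(186,110),(309,110),(186,60),(309,60)],.022,C);print(w.round(4),(w[0]+w[1])/2,(w[2]+w[3])/2)
r=px2w("wrist",[(254,180),(254,30)],.124+.007,C);print(r.round(4))
E
```

```text
[[ 0.5177 -0.1961  0.022 ]
 [ 0.6068 -0.2007  0.022 ]
 [ 0.5211 -0.162   0.022 ]
 [ 0.6071 -0.1665  0.022 ]] [ 0.56221763 -0.19837335  0.022     ] [ 0.56409814 -0.16427588  0.022     ]
[[ 0.5657 -0.2261  0.131 ]
 [ 0.5686 -0.1689  0.131 ]]
```

```bash
python3 -m crank '-3.5 -17 10 0 0 0; 0 0 30 0 0 0; 0 0 20 0 0 0; 0 0 0 0 0 0; 0 0 0 0 0 0'
python3 - <<'E'
from h import *
st()
im,C=snap("wrist","w31")
im=optics.read_camera("scene")
cv2.imwrite("pics/s31.png",cv2.resize(im[150:270,130:290,::-1],None,fx=5,fy=5,interpolation=cv2.INTER_CUBIC))
E
```

```text
time: 36.9
eef_pos: [0.5616, -0.2461, 0.0225]
tcp_rot: [1.0, -0.026, 0.0, 0.0]
contact_force: [-0.2, -0.1, -1.5]
opening: 0.263
t 36.9 pos [ 0.5616 -0.2461  0.0225] F [-0.2 -0.1 -1.5] open 0.263
[[0.999, -0.052, 0.001], [-0.052, -0.999, -0.001], [0.001, 0.001, -1.0]] q [-0.58  0.35  1.84  0.    0.95 -0.53]
```

View pics/w31.png

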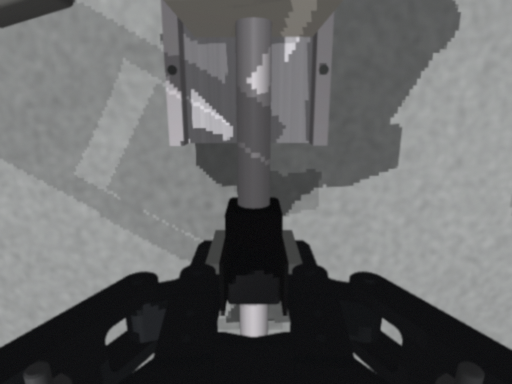

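View pics/s31.png

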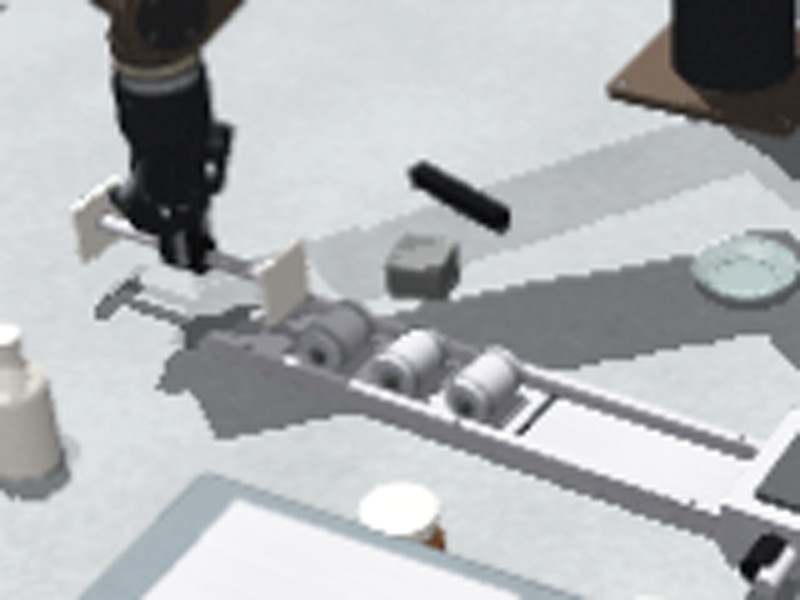

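```bash
python3 - <<'E'
from h import *
C=cam("wrist")
w=px2w("wrist",[(166,140),(328,140),(164,60),(333,60)],.022,C);m=[(w[0]+w[1])/2,(w[2]+w[3])/2];print(w.round(4),m)
r=px2w("wrist",[(254,180),(254,30)],.0665+.007,C);print(r.round(4))
sl=.052
print('offset at y=-.17', np.interp(-.17,r[:,1],r[:,0])-(m[1][0]+sl*(-.17-m[1][1])), 'at -.2',r[0,0]+.052*(-.2-r[0,1])-(m[0][0]+sl*(-.2-m[0][1])))
E
```

```text
[[ 0.5161 -0.1955  0.022 ]
 [ 0.6072 -0.2003  0.022 ]
 [ 0.52   -0.1533  0.022 ]
 [ 0.6097 -0.158   0.022 ]] [array([ 0.56163721, -0.19788573,  0.022     ]), array([ 0.5648537, -0.155637 ,  0.022    ])]
[[ 0.5648 -0.2095  0.0735]
 [ 0.5678 -0.1523  0.0735]]
offset at y=-.17 0.0027766908468656037 at -.2 0.003799720505245352
```

```bash
python3 -m crank '-3 0 10 0 0 0; 0 0 8 0 0 0; 0 0 5 0 0 0; 0 0 2 0 0 0; 0 0 0 0 0 0'
python3 - <<'E'
from h import *
st()
im,C=snap("wrist","w32")
E
```

```text
time: 37.62
eef_pos: [0.5581, -0.2456, -0.0034]
tcp_rot: [1.0, -0.026, -0.0, -0.0]
contact_force: [-0.5, -0.5, -2.1]
opening: 0.258
t 37.62 pos [ 0.5581 -0.2456 -0.0034] F [-0.5 -0.5 -2.1] open 0.258
[[0.999, -0.052, -0.0], [-0.052, -0.999, 0.0], [-0.0, -0.0, -1.0]] q [-0.58  0.38  1.86  0.    0.9  -0.53]
```

View pics/w32.png

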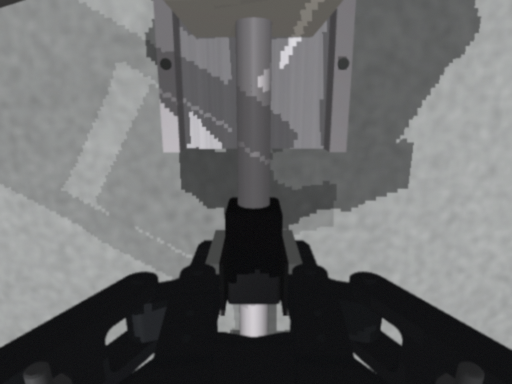

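```bash
python3 -m crank '0 -5 0 0 0 0; 0 -5 0 0 0 0; 0 -5 0 0 0 0; 0 -5 0 0 0 0; 0 -5 0 0 0 0'
python3 -m crank '0 -5 0 0 0 0; 0 -5 0 0 0 0; 0 -5 0 0 0 0; 0 -5 0 0 0 0; 0 -5 0 0 0 0'
python3 -m crank '0 -5 0 0 0 0; 0 -5 0 0 0 0; 0 -5 0 0 0 0; 0 -5 0 0 0 0; 0 -5 0 0 0 0'
python3 - <<'E'
from h import *
st()
im,C=snap("wrist","w33")
im=optics.read_camera("scene")
cv2.imwrite("pics/s33.png",cv2.resize(im[150:270,160:320,::-1],None,fx=5,fy=5,interpolation=cv2.INTER_CUBIC))
E
```

```text
time: 38.3
eef_pos: [0.5594, -0.2203, -0.0031]
tcp_rot: [1.0, -0.026, -0.0, 0.0]
contact_force: [0.0, -0.2, -2.4]
opening: 0.262
time: 38.92
eef_pos: [0.5607, -0.1954, -0.0032]
tcp_rot: [1.0, -0.026, -0.0, 0.0]
contact_force: [0.8, -0.1, -2.9]
opening: 0.266
time: 39.55
eef_pos: [0.562, -0.1704, -0.0032]
tcp_rot: [1.0, -0.026, -0.0, 0.0]
contact_force: [0.1, -0.5, -2.2]
opening: 0.26
t 39.55 pos [ 0.562  -0.1704 -0.0032] F [ 0.1 -0.5 -2.2] open 0.26
[[0.999, -0.052, -0.0], [-0.052, -0.999, -0.0], [-0.0, 0.0, -1.0]] q [-0.47  0.34  1.91 -0.    0.89 -0.42]
```

View pics/w33.png

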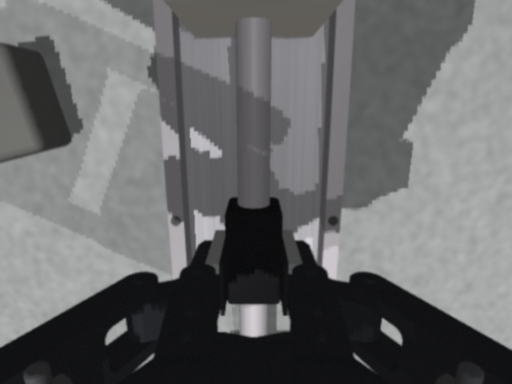

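View pics/s33.png

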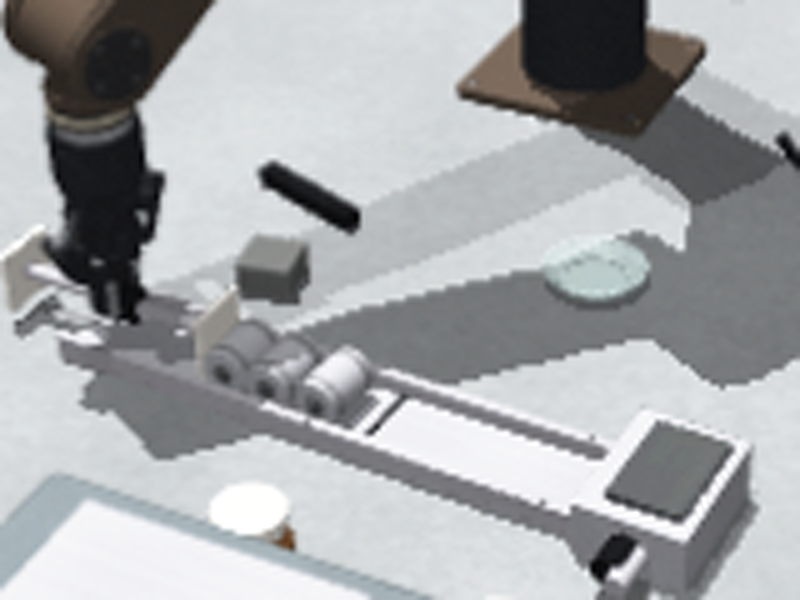

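```bash
python3 -m crank '0 -5 0 0 0 0; 0 -5 0 0 0 0; 0 -5 0 0 0 0; 0 -5 0 0 0 0; 0 -5 0 0 0 0'
python3 -m crank '0 -5 0 0 0 0; 0 -5 0 0 0 0; 0 -5 0 0 0 0; 0 -5 0 0 0 0; 0 -5 0 0 0 0'
python3 -m crank '0 -5 0 0 0 0; 0 -5 0 0 0 0; 0 -5 0 0 0 0; 0 -5 0 0 0 0; 0 -5 0 0 0 0'
python3 -m crank '0 -5 0 0 0 0; 0 -5 0 0 0 0; 0 -5 0 0 0 0; 0 -5 0 0 0 0; 0 -5 0 0 0 0'
python3 - <<'E'
from h import *
st()
im,C=snap("wrist","w34")
im=optics.read_camera("scene")
cv2.imwrite("pics/s34.png",cv2.resize(im[150:270,160:320,::-1],None,fx=5,fy=5,interpolation=cv2.INTER_CUBIC))
E
```

```text
time: 40.28
eef_pos: [0.5633, -0.1454, -0.0032]
tcp_rot: [1.0, -0.026, -0.0, -0.0]
contact_force: [0.1, -0.6, -1.5]
opening: 0.265
time: 40.9
eef_pos: [0.5646, -0.1205, -0.0032]
tcp_rot: [1.0, -0.026, 0.0, 0.0]
contact_force: [-0.2, -0.8, -2.1]
opening: 0.26
time: 41.52
eef_pos: [0.5659, -0.0955, -0.0032]
tcp_rot: [1.0, -0.026, -0.0, 0.0]
contact_force: [0.6, -0.2, -1.8]
opening: 0.26
time: 42.15
eef_pos: [0.5672, -0.0706, -0.0031]
tcp_rot: [1.0, -0.026, 0.0, -0.0]
contact_force: [-0.2, -0.9, -2.1]
opening: 0.259
t 42.15 pos [ 0.5672 -0.0706 -0.0031] F [-0.2 -0.9 -2.1] open 0.259
[[0.999, -0.052, 0.0], [-0.052, -0.999, 0.0], [0.0, -0.0, -1.0]] q [-0.3   0.31  1.95  0.    0.88 -0.25]
```

View pics/w34.png

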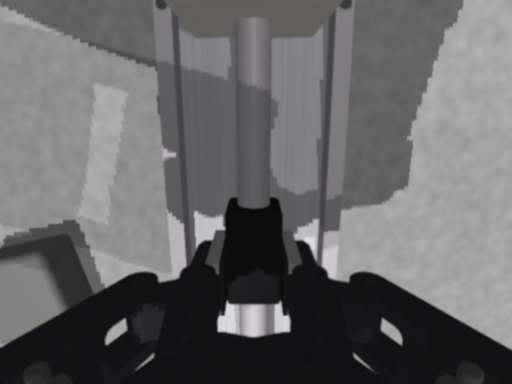

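View pics/s34.png

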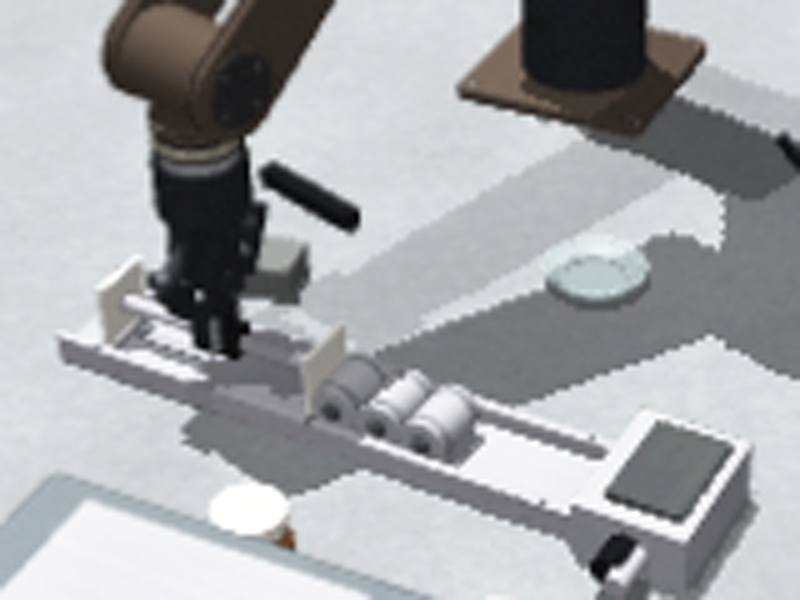

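```bash
python3 -m crank '0 -5 0 0 0 0; 0 -5 0 0 0 0; 0 -5 0 0 0 0; 0 -5 0 0 0 0; 0 -5 0 0 0 0'
python3 -m crank '0 -5 0 0 0 0; 0 -5 0 0 0 0; 0 -5 0 0 0 0; 0 -5 0 0 0 0; 0 -5 0 0 0 0'
python3 -m crank '0 -5 0 0 0 0; 0 -5 0 0 0 0; 0 -5 0 0 0 0; 0 -5 0 0 0 0; 0 -5 0 0 0 0'
python3 -m crank '0 -4 0 0 0 0; 0 -4 0 0 0 0; 0 -3 0 0 0 0; 0 -2 0 0 0 0; 0 -1 0 0 0 0'
python3 - <<'E'
from h import *
st()
im,C=snap("wrist","w35")
im=optics.read_camera("scene")
cv2.imwrite("pics/s35.png",cv2.resize(im[150:270,160:320,::-1],None,fx=5,fy=5,interpolation=cv2.INTER_CUBIC))
E
```

```text
time: 42.88
eef_pos: [0.5685, -0.0455, -0.0032]
tcp_rot: [1.0, -0.026, -0.0, -0.0]
contact_force: [0.2, -0.5, -1.8]
opening: 0.264
time: 43.5
eef_pos: [0.5698, -0.0206, -0.0032]
tcp_rot: [1.0, -0.026, -0.0, 0.0]
contact_force: [-0.8, -0.2, -2.8]
opening: 0.258
time: 44.12
eef_pos: [0.5711, 0.0043, -0.0032]
tcp_rot: [1.0, -0.026, 0.0, 0.0]
contact_force: [-0.1, 0.0, -2.4]
opening: 0.26
time: 44.75
eef_pos: [0.5718, 0.0181, -0.0032]
tcp_rot: [1.0, -0.026, 0.0, 0.0]
contact_force: [-0.3, -1.3, -1.6]
opening: 0.264
t 44.75 pos [ 0.5718  0.0181 -0.0032] F [-0.3 -1.3 -1.6] open 0.264
[[0.999, -0.052, 0.0], [-0.052, -0.999, -0.0], [0.0, 0.0, -1.0]] q [-0.15  0.31  1.95 -0.    0.88 -0.09]
```

View pics/w35.png

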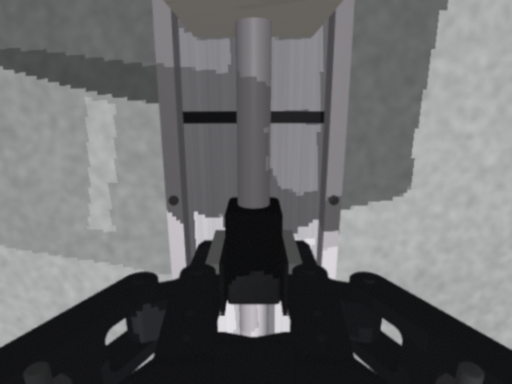

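View pics/s35.png

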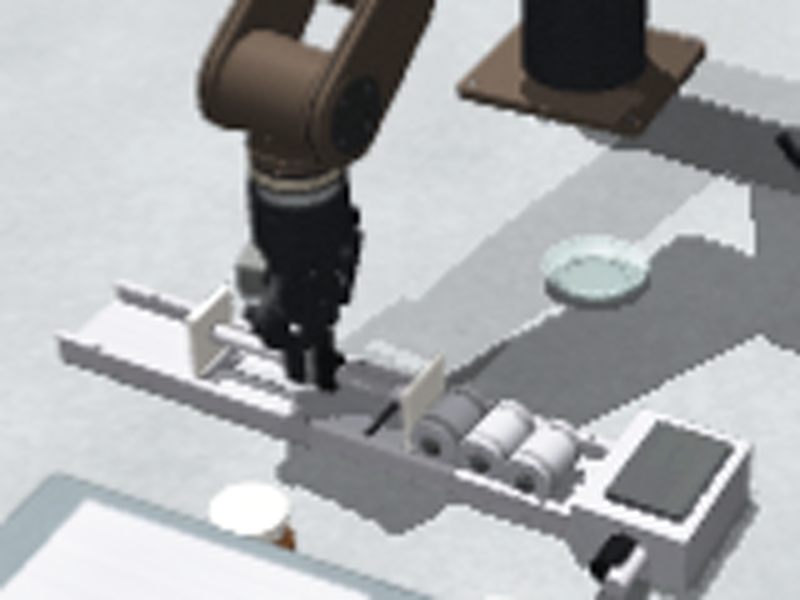

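```bash
python3 -m crank '0 -3 0 0 0 0; 0 -4 0 0 0 0; 0 -4 0 0 0 0; 0 -3 0 0 0 0; 0 -1 0 0 0 0'
python3 -m crank '0 0 0 0 0 0; 0 3 0 0 0 0; 0 8 0 0 0 0; 0 12 0 0 0 0; 0 0 0 0 0 0'
python3 -m crank '0 0 -20 0 0 0; 0 0 -40 0 0 0; 0 0 -50 0 0 0; 0 0 -50 0 0 0; 0 0 -50 0 0 0'
python3 -m crank '0 0 -50 0 0 0; 0 0 -50 0 0 0; 0 0 0 0 0 0'
python3 - <<'E'
from h import *
st()
im,C=snap("wrist","w36");rec("wrist","drum1_c",.028,C)
im,C=snap("scene","s36"); rec("scene","cradle",.25)
im,C=snap("top","t36"); rec("top","cradle",.25)
E
```

```text
time: 45.48
eef_pos: [0.5725, 0.0333, -0.0032]
tcp_rot: [1.0, -0.026, -0.0, -0.0]
contact_force: [0.2, 1.0, -1.6]
opening: 0.259
time: 46.1
eef_pos: [0.5715, 0.0088, -0.0031]
tcp_rot: [1.0, -0.027, 0.0, 0.0]
contact_force: [-0.5, 0.5, -1.9]
opening: 0.261
time: 46.72
eef_pos: [0.5713, 0.0103, 0.2102]
tcp_rot: [1.0, -0.026, 0.001, 0.0]
contact_force: [1.0, -0.8, -1.8]
opening: 0.261
time: 47.1
eef_pos: [0.5736, 0.01, 0.3148]
tcp_rot: [1.0, -0.026, 0.007, 0.001]
contact_force: [-0.6, 0.3, -2.5]
opening: 0.26
t 47.1 pos [0.5736 0.01   0.3148] F [-0.6  0.3 -2.5] open 0.26
[[0.999, -0.051, 0.013], [-0.051, -0.999, -0.002], [0.013, 0.001, -1.0]] q [-0.16 -0.01  1.69  0.    1.45 -0.11]
scene cradle 0.88 [329.2 190.5] [0.5018 0.4059 0.25  ]
top cradle 0.71 [138.5 209.8] [0.4118 0.3815 0.25  ]
```

View pics/w36.png

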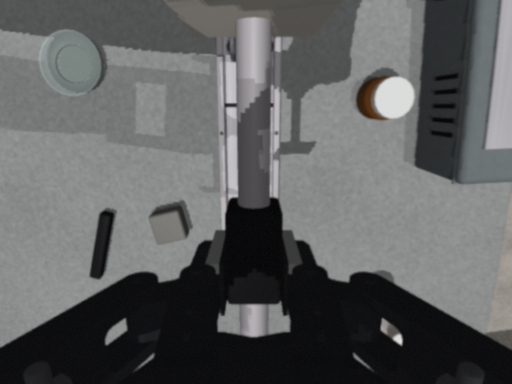

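View pics/s36.png

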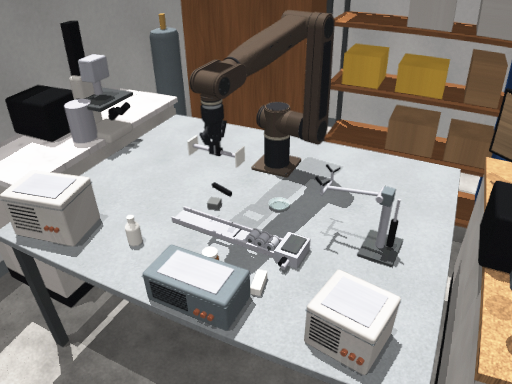

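```bash
python3 - <<'E'
import cv2
s=cv2.imread("pics/s36.png");t=cv2.imread("pics/t36.png")
cv2.imwrite("pics/s36c.png",cv2.resize(s[150:225,300:400],None,fx=8,fy=8,interpolation=cv2.INTER_CUBIC))
cv2.imwrite("pics/t36c.png",cv2.resize(t[180:240,120:200],None,fx=9,fy=9,interpolation=cv2.INTER_CUBIC))
cv2.imwrite("pics/t36d.png",cv2.resize(t[140:200,160:360],None,fx=4,fy=4,interpolation=cv2.INTER_CUBIC))
E
```

```text
(no output)
```

View pics/s36c.png

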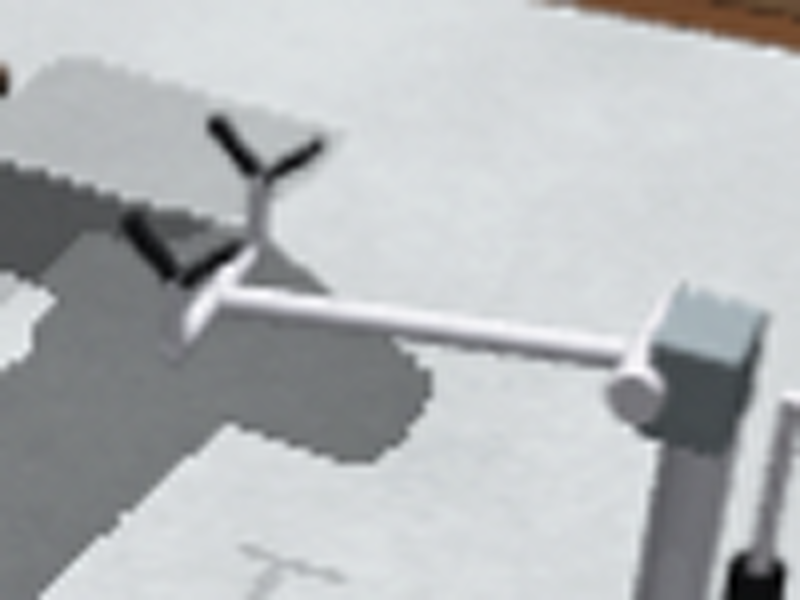

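View pics/t36c.png

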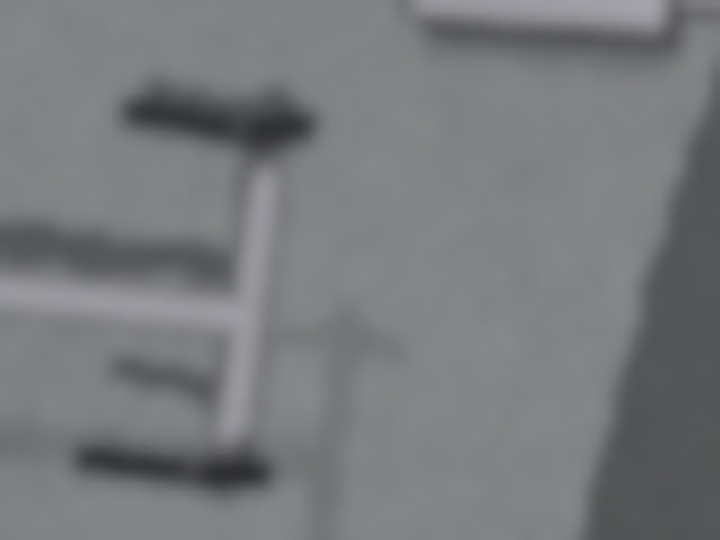

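View pics/t36d.png

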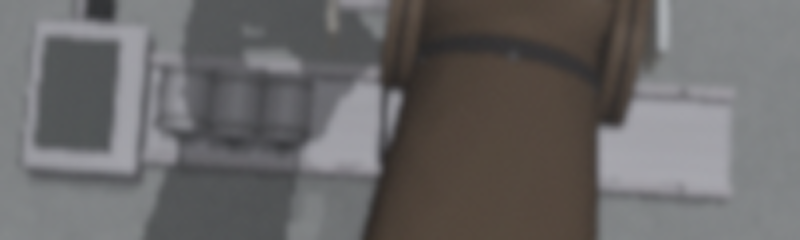

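```bash
python3 - <<'E'
from h import *
S=lambda p:np.array(p)/8+[300,150]; T=lambda p:np.array(p)/9+[120,180]
def tri(s,t):
    A=[];B=[];
    P=[]
    for n,u in(("scene",s),("top",t)):
        K,d,Rw,c=cam(n); q=cv2.undistortPoints(np.array(u,float).reshape(1,1,2),K,d).ravel(); v=Rw@np.r_[q,1]; v/=np.linalg.norm(v)
        M=np.eye(3)-np.outer(v,v); A.append(M);B.append(M@c)
    X=np.linalg.solve(sum(A),sum(B)); return X
pts={'B+':((240,245),(128,109)),'B-':((132,217),(312,125)),'A+':((322,142),(83,460)),'A-':((215,120),(268,471))}
R_={}
for k,(s,t) in pts.items(): R_[k]=tri(S(s),T(t)); print(k,R_[k].round(4))
print('mean',np.mean(list(R_.values()),0))
h=px2w("scene",[S((640,375))],.25);print(h)
E
```

```text
B+ [0.4563 0.3931 0.2601]
B- [0.452  0.3415 0.2588]
A+ [0.3554 0.4    0.26  ]
A- [0.353  0.3484 0.2581]
mean [0.4041995  0.37074931 0.25926556]
[[0.46926972 0.57096814 0.25      ]]
```

```bash
python3 -c "
from h import *
plan(.404,.371,.315,86.1,n=10)"
```

```text
plan 10 rows, yaw now -3.0
-18 -35 -1 0 0 -0.155; -13 -38 -1 0 0 -0.155; -7 -39 -1 0 0 -0.155; -1 -40 -1 0 0 -0.155; 5 -39 -1 0 0 -0.155; 12 -38 -1 0 0 -0.155; 17 -36 -1 0 0 -0.155; 22 -33 -1 0 0 -0.155; 28 -29 -1 0 0 -0.155; 31 -24 -0.7 0 0 -0.155
```

```bash
python3 -m crank '-18 -35 0 0 0 -0.155; -13 -38 0 0 0 -0.155; -7 -39 0 0 0 -0.155; -1 -40 0 0 0 -0.155; 5 -39 0 0 0 -0.155'
python3 -m crank '12 -38 0 0 0 -0.155; 17 -36 0 0 0 -0.155; 22 -33 0 0 0 -0.155; 28 -29 0 0 0 -0.155; 31 -24 0 0 0 -0.155'
python3 -m crank '0 0 0 0 0 0; 0 0 0 0 0 0; 0 0 0 0 0 0'
python3 - <<'E'
from h import *
st()
im,C=snap("wrist","w37")
im,C=snap("scene","s37");cv2.imwrite("pics/s37c.png",cv2.resize(im[120:220,280:400,::-1],None,fx=6,fy=6,interpolation=cv2.INTER_CUBIC))
plan(.404,.371,.28,86.1)
E
```

```text
time: 48.02
eef_pos: [0.4867, 0.1911, 0.3051]
tcp_rot: [0.934, 0.356, -0.001, -0.0]
contact_force: [-0.4, -0.6, -2.5]
opening: 0.259
time: 48.65
eef_pos: [0.4039, 0.3717, 0.3051]
tcp_rot: [0.731, 0.683, -0.001, -0.0]
contact_force: [0.4, -0.3, -3.2]
opening: 0.263
time: 49.02
eef_pos: [0.4054, 0.3699, 0.3063]
tcp_rot: [0.733, 0.68, -0.0, 0.0]
contact_force: [-0.2, 1.5, -2.4]
opening: 0.261
t 49.02 pos [0.4054 0.3699 0.3063] F [-0.2  1.5 -2.4] open 0.261
[[0.075, 0.997, -0.001], [0.997, -0.075, -0.001], [-0.001, -0.001, -1.0]] q [ 0.55 -0.06  1.75 -0.    1.45 -0.94]
plan 1 rows, yaw now 85.7
0.9 -1.6 26.7 0 0 -0.007
```

View pics/w37.png

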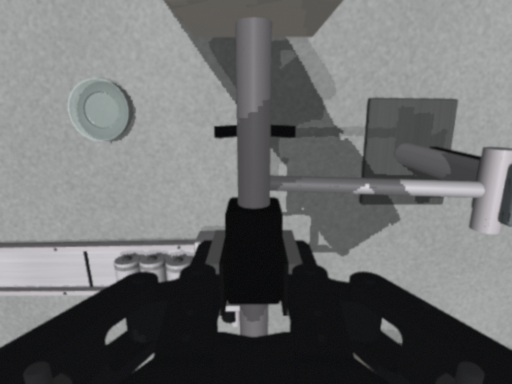

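View pics/s37c.png

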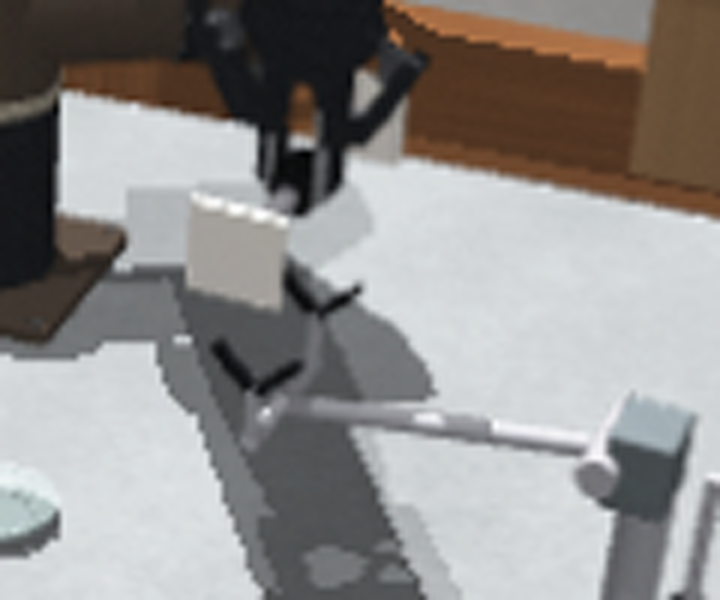

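```bash
python3 - <<'E'
from h import *
C=cam("wrist")
a=px2w("wrist",[(215,131),(295,130.5),(255,131)],.264,C);print(a.round(4))
print(px2w("wrist",[(255,131),(280,184),(470,188)],.23,C).round(4))
r=px2w("wrist",[(254.5,131),(254,190)],.35+.007,C);print(r.round(4))
E
```

```text
[[0.3543 0.3479 0.264 ]
 [0.358  0.4027 0.264 ]
 [0.3563 0.3753 0.264 ]]
[[0.3587 0.3753 0.23  ]
 [0.4032 0.3927 0.23  ]
 [0.4186 0.5528 0.23  ]]
[[0.3498 0.3751 0.357 ]
 [0.374  0.3731 0.357 ]]
```

```bash
python3 -m crank '1 -1 30 0 0 0; 0 0 30 0 0 0; 0 0 18 0 0 0; 0 0 0 0 0 0; 0 0 0 0 0 0'
python3 - <<'E'
from h import *
st()
im,C=snap("wrist","w38")
im,C=snap("scene","s38");cv2.imwrite("pics/s38c.png",cv2.resize(im[120:220,280:400,::-1],None,fx=6,fy=6,interpolation=cv2.INTER_CUBIC))
E
```

```text
time: 49.75
eef_pos: [0.405, 0.3722, 0.2303]
tcp_rot: [0.732, 0.681, 0.001, 0.0]
contact_force: [0.3, -0.2, -1.3]
opening: 0.262
t 49.75 pos [0.405  0.3722 0.2303] F [ 0.3 -0.2 -1.3] open 0.262
[[0.073, 0.997, 0.002], [0.997, -0.073, 0.001], [0.001, 0.002, -1.0]] q [ 0.56 -0.02  1.85  0.    1.31 -0.94]
```

View pics/w38.png

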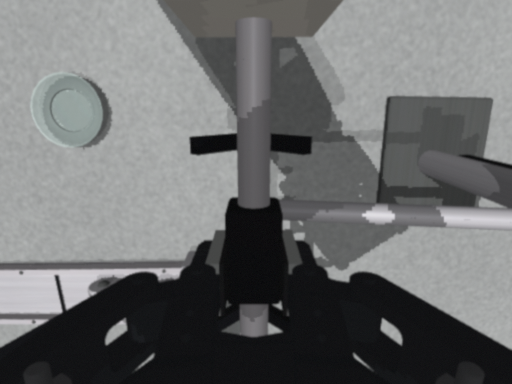

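View pics/s38c.png

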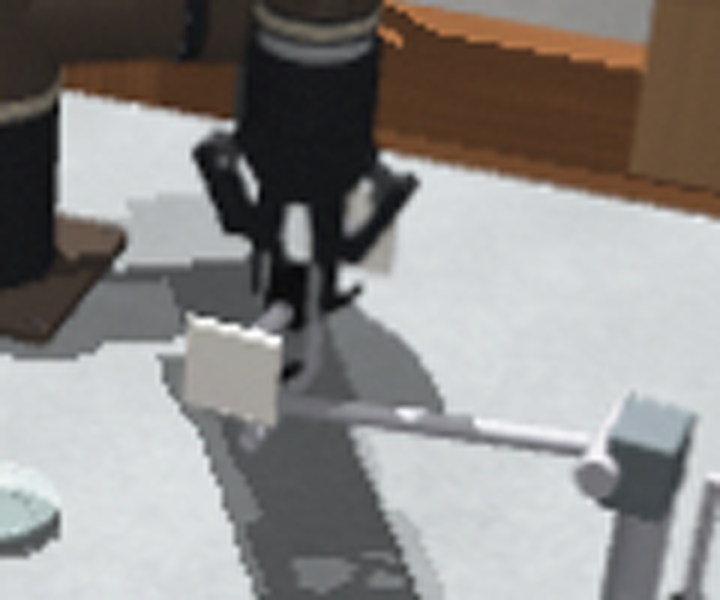

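```bash
python3 -m crank '-1 0 4 0 0 0; 0 0 5 0 0 0; 0 0 5 0 0 0; 0 0 4 0 0 0; 0 0 0 0 0 0'
python3 -m crank '0 0 2 0 0 0; 0 0 2 0 0 0; 0 0 0 0 0 0'
```

```text
time: 50.48
eef_pos: [0.4038, 0.3707, 0.2101]
tcp_rot: [0.732, 0.681, -0.001, -0.0]
contact_force: [-0.5, -0.2, -2.0]
opening: 0.262
time: 50.85
eef_pos: [0.4041, 0.3709, 0.2067]
tcp_rot: [0.732, 0.681, -0.0, -0.0]
contact_force: [0.1, -0.1, -2.3]
opening: 0.258
```

```bash
python3 -m crank '0 0 2 0 0 0; 0 0 2 0 0 0; 0 0 2 0 0 0; 0 0 2 0 0 0; 0 0 2 0 0 0'
python3 -m crank '0 0 2 0 0 0; 0 0 2 0 0 0; 0 0 2 0 0 0; 0 0 2 0 0 0; 0 0 2 0 0 0'
python3 -m crank '0 0 0 0 0 0; 0 0 0 0 0 0'
cat > fm.py <<'E'
from h import *
F=[]
for i in range(6):
    optics.read_camera("wrist"); F.append(readout.get_state()['contact_force'])
print('F mean',np.mean(F,0).round(2)); st()
E
python3 fm.py
python3 - <<'E'
from h import *
im,C=snap("wrist","w39")
im,C=snap("scene","s39");cv2.imwrite("pics/s39c.png",cv2.resize(im[120:220,280:400,::-1],None,fx=6,fy=6,interpolation=cv2.INTER_CUBIC))
E
```

```text
time: 51.48
eef_pos: [0.4041, 0.3705, 0.1967]
tcp_rot: [0.732, 0.681, -0.0, 0.0]
contact_force: [-0.2, -1.6, -1.4]
opening: 0.259
time: 52.1
eef_pos: [0.4041, 0.3705, 0.1866]
tcp_rot: [0.732, 0.681, -0.0, 0.0]
contact_force: [-0.3, -4.5, -1.4]
opening: 0.263
time: 52.35
eef_pos: [0.4041, 0.3706, 0.1868]
tcp_rot: [0.732, 0.681, -0.0, 0.0]
contact_force: [-0.1, -4.5, -1.0]
opening: 0.259
F mean [ 0.32 -5.27 -1.03]
t 52.65 pos [0.4041 0.3705 0.1868] F [ 1.8 -5.  -1.2] open 0.26
[[0.073, 0.997, -0.0], [0.997, -0.073, -0.001], [-0.001, 0.0, -1.0]] q [ 0.56  0.01  1.9  -0.    1.23 -0.94]
```

View pics/w39.png

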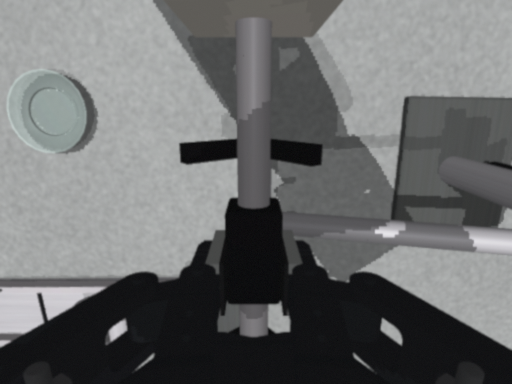

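View pics/s39c.png

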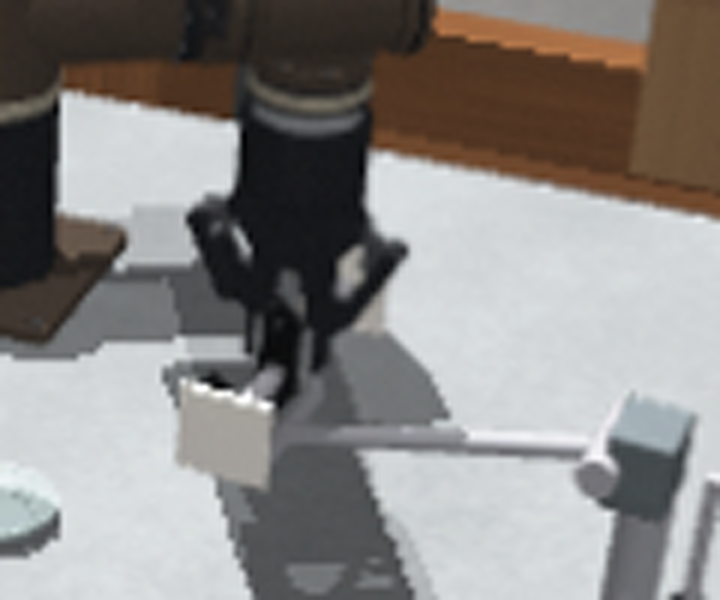

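```bash
python3 -m crank '-1.5 0 0 0 0 0; 0 0 0 0 0 0'
python3 fm.py
python3 -m crank '-1.5 0 0 0 0 0; 0 0 0 0 0 0'
python3 fm.py
```

```text
time: 53.0
eef_pos: [0.404, 0.3703, 0.1873]
tcp_rot: [0.732, 0.681, 0.001, -0.001]
contact_force: [0.7, -1.2, -1.0]
opening: 0.256
F mean [ 0.27 -0.24 -0.86]
t 53.3 pos [0.404 0.37  0.187] F [ 0.1  0.5 -0.6] open 0.261
[[0.073, 0.997, 0.0], [0.997, -0.073, 0.001], [0.001, 0.0, -1.0]] q [ 0.56  0.01  1.9   0.    1.23 -0.94]
time: 53.55
eef_pos: [0.4039, 0.3691, 0.1873]
tcp_rot: [0.732, 0.681, 0.001, -0.001]
contact_force: [-0.4, 5.3, -0.5]
opening: 0.263
F mean [-0.18  4.71 -1.05]
t 53.85 pos [0.4039 0.3681 0.1869] F [-0.4  4.7 -1.3] open 0.262
[[0.073, 0.997, 0.0], [0.997, -0.073, 0.0], [0.001, 0.0, -1.0]] q [ 0.55  0.01  1.9   0.    1.23 -0.95]
```

```bash
python3 -m crank '1.5 0 0 0 0 0; 0 0 2 0 0 0; -0.2 0 2 0 0 0; 0 0 2 0 0 0; -0.1 0 2 0 0 0'
python3 fm.py
python3 -m crank '0 0 2 0 0 0; -0.2 0 2 0 0 0; 0 0 2 0 0 0; 0 0 0 0 0 0'
python3 fm.py
```

```text
time: 54.48
eef_pos: [0.4039, 0.3689, 0.1786]
tcp_rot: [0.732, 0.681, -0.0, 0.0]
contact_force: [0.5, 0.6, -1.3]
opening: 0.262
F mean [ 0.05  0.22 -0.67]
t 54.77 pos [0.404  0.369  0.1789] F [ 0.6  0.1 -0.6] open 0.263
[[0.073, 0.997, 0.0], [0.997, -0.073, -0.0], [-0.0, 0.0, -1.0]] q [ 0.55  0.02  1.91 -0.    1.21 -0.94]
time: 55.28
eef_pos: [0.4041, 0.3695, 0.173]
tcp_rot: [0.732, 0.681, 0.001, -0.0]
contact_force: [0.2, 4.2, -0.9]
opening: 0.264
F mean [ 0.37  4.56 -0.12]
t 55.58 pos [0.4041 0.3695 0.1732] F [ 1.1  5.2 -0.5] open 0.261
[[0.073, 0.997, 0.001], [0.997, -0.073, 0.001], [0.002, 0.001, -1.0]] q [ 0.55  0.02  1.91  0.    1.2  -0.94]
```

```bash
python3 -m crank '1.2 0 0 0 0 0; 0 0 0 0 0 0'
python3 fm.py; python3 fm.py
```

```text
time: 55.82
eef_pos: [0.404, 0.3695, 0.1726]
tcp_rot: [0.732, 0.681, -0.001, 0.001]
contact_force: [0.5, 1.7, -0.0]
opening: 0.257
F mean [ 0.88  1.08 -0.18]
t 56.12 pos [0.404  0.3696 0.1727] F [ 0.6  1.  -0.1] open 0.261
[[0.073, 0.997, -0.0], [0.997, -0.073, -0.001], [-0.001, -0.0, -1.0]] q [ 0.56  0.03  1.91 -0.    1.2  -0.94]
F mean [ 0.72 -0.08 -0.49]
t 56.42 pos [0.4039 0.3699 0.1727] F [ 1.2  0.1 -0.4] open 0.262
[[0.073, 0.997, -0.0], [0.997, -0.073, -0.001], [-0.001, -0.0, -1.0]] q [ 0.56  0.03  1.91 -0.    1.2  -0.94]
```

```bash
python3 -m crank '0.1 0 1 0 0 0; 0.1 0 1 0 0 0; 0.1 0 1 0 0 0; 0.1 0 1 0 0 0; 0 0 0 0 0 0'
python3 fm.py; python3 fm.py
python3 - <<'E'
from h import *
im,C=snap("wrist","w40")
im,C=snap("scene","s40");cv2.imwrite("pics/s40c.png",cv2.resize(im[120:220,280:400,::-1],None,fx=6,fy=6,interpolation=cv2.INTER_CUBIC))
E
```

```text
time: 57.05
eef_pos: [0.4039, 0.3705, 0.1687]
tcp_rot: [0.732, 0.681, -0.0, -0.0]
contact_force: [-0.1, 0.2, -0.5]
opening: 0.259
F mean [-0.47  0.39 -0.36]
t 57.35 pos [0.404  0.3705 0.1689] F [-1.1  0.2 -0. ] open 0.26
[[0.073, 0.997, -0.0], [0.997, -0.073, 0.0], [0.0, -0.0, -1.0]] q [ 0.56  0.03  1.92  0.    1.2  -0.94]
F mean [-0.32  0.44 -0.04]
t 57.65 pos [0.404  0.3705 0.1688] F [-1.1  0.5 -0.1] open 0.261
[[0.073, 0.997, -0.0], [0.997, -0.073, 0.0], [0.0, -0.0, -1.0]] q [ 0.56  0.03  1.92  0.    1.2  -0.94]
```

View pics/w40.png

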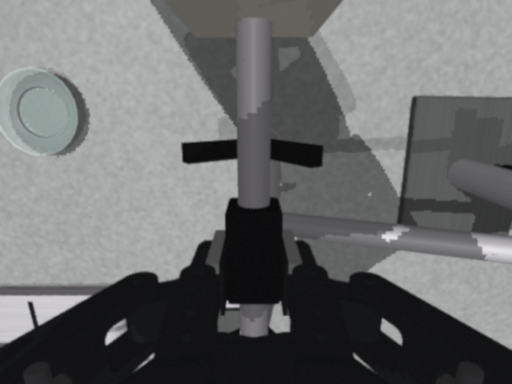

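View pics/s40c.png

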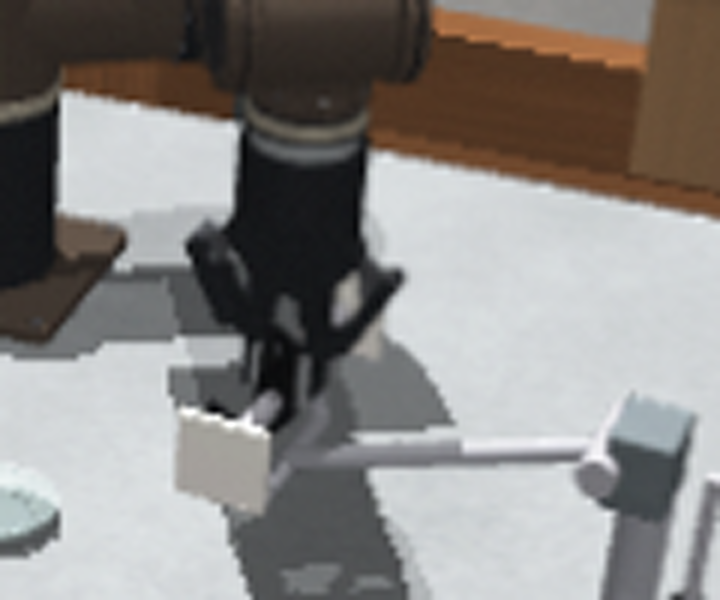

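```bash
python3 -m crank '0.1 0 1 0 0 0; 0 0 1 0 0 0; 0 0 0 0 0 0; 0 0 0 0 0 0; 0 0 0 0 0 0'
python3 fm.py; python3 fm.py
python3 -m crank '0 0 0 0 0 0; 0 0 0 0 0 0; 0 0 0 0 0 0; 0 0 0 0 0 0' - 20
python3 fm.py
```

```text
time: 58.38
eef_pos: [0.4041, 0.3707, 0.1669]
tcp_rot: [0.732, 0.681, 0.0, -0.0]
contact_force: [-0.5, 0.8, 0.3]
opening: 0.258
F mean [-0.93  1.24  0.08]
t 58.67 pos [0.404  0.3707 0.1669] F [-1.5  1.6  0. ] open 0.258
[[0.073, 0.997, 0.0], [0.997, -0.073, 0.0], [0.0, 0.0, -1.0]] q [ 0.56  0.03  1.92  0.    1.19 -0.94]
F mean [-0.86  2.12  0.37]
t 58.98 pos [0.404  0.3707 0.1669] F [-1.4  2.7  0.2] open 0.26
[[0.073, 0.997, -0.0], [0.997, -0.073, 0.0], [0.0, -0.0, -1.0]] q [ 0.56  0.03  1.92  0.    1.19 -0.94]
time: 59.48
eef_pos: [0.404, 0.3707, 0.1669]
tcp_rot: [0.732, 0.681, 0.0, -0.0]
contact_force: [-0.2, 2.5, 0.4]
opening: 0.259
F mean [-0.45  2.76  0.25]
t 59.77 pos [0.404  0.3707 0.1669] F [ 0.2  2.4 -0.1] open 0.261
[[0.073, 0.997, 0.0], [0.997, -0.073, 0.0], [0.0, 0.0, -1.0]] q [ 0.56  0.03  1.92  0.    1.19 -0.94]
```

```bash
python3 -m crank '0.6 0 -0.7 0 0 0; 0 0 0 0 0 0; 0 0 0 0 0 0'
python3 fm.py
python3 -m crank '0 0 0 0 0 0; 0 0 0 0 0 0; 0 0 0 0 0 0; 0 0 0 0 0 0' -0.36
python3 fm.py
python3 - <<'E'
from h import *
im,C=snap("wrist","w41")
E
```

```text
time: 60.15
eef_pos: [0.404, 0.3707, 0.1673]
tcp_rot: [0.732, 0.681, -0.001, 0.0]
contact_force: [-0.7, 0.3, -0.5]
opening: 0.263
F mean [-0.33  0.   -0.25]
t 60.45 pos [0.4041 0.3708 0.1674] F [-0.6 -0.9 -0.2] open 0.261
[[0.073, 0.997, -0.0], [0.997, -0.073, -0.001], [-0.001, -0.0, -1.0]] q [ 0.56  0.03  1.92 -0.    1.19 -0.94]
time: 60.95
eef_pos: [0.4041, 0.3712, 0.1676]
tcp_rot: [0.732, 0.681, 0.0, -0.0]
contact_force: [-0.1, -0.2, -0.4]
opening: 0.323
F mean [-0.07 -0.05  0.17]
t 61.25 pos [0.4041 0.3712 0.1675] F [0.6 0.4 0.2] open 0.32
[[0.073, 0.997, -0.0], [0.997, -0.073, 0.0], [0.0, -0.0, -1.0]] q [ 0.56  0.03  1.92  0.    1.19 -0.94]
```

View pics/w41.png

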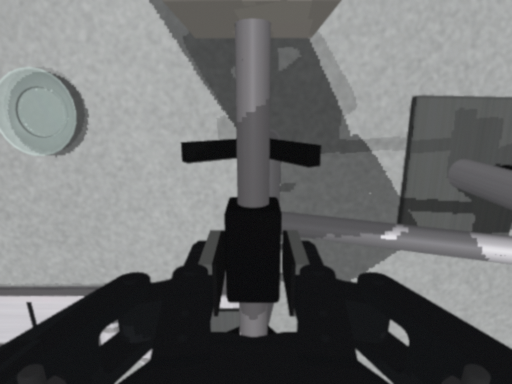

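```bash
python3 -m crank '0 0 0 0 0 0; 0 0 0 0 0 0; 0 0 0 0 0 0' 0.2
python3 -m crank '0 0 -10 0 0 0; 0 0 -20 0 0 0; 0 0 -30 0 0 0; 0 0 -40 0 0 0; 0 0 -40 0 0 0'
python3 -m crank '0 0 -20 0 0 0; 0 0 0 0 0 0; 0 0 0 0 0 0; 0 0 0 0 0 0; 0 0 0 0 0 0'
python3 - <<'E'
from h import *
st()
im,C=snap("wrist","w42"); rec("wrist","drum1_c",.028,C)
im,C=snap("scene","s42");cv2.imwrite("pics/s42c.png",cv2.resize(im[120:260,240:420,::-1],None,fx=4.2,fy=4.2,interpolation=cv2.INTER_CUBIC))
im,C=snap("top","t42");rec("top","drum1_c",.028)
cv2.imwrite("pics/t42c.png",cv2.resize(im[140:270,40:330,::-1],None,fx=2.7,fy=2.7,interpolation=cv2.INTER_CUBIC))
E
```

```text
time: 61.68
eef_pos: [0.4041, 0.3712, 0.1676]
tcp_rot: [0.732, 0.681, 0.0, -0.0]
contact_force: [0.0, -0.7, -0.1]
opening: 0.598
time: 62.3
eef_pos: [0.4042, 0.3713, 0.3107]
tcp_rot: [0.732, 0.681, 0.001, 0.0]
contact_force: [0.7, 0.3, 0.8]
opening: 0.6
time: 62.92
eef_pos: [0.4037, 0.3709, 0.326]
tcp_rot: [0.732, 0.681, -0.001, -0.0]
contact_force: [0.9, -0.5, -0.5]
opening: 0.6
t 62.92 pos [0.4037 0.3709 0.326 ] F [ 0.9 -0.5 -0.5] open 0.6
[[0.073, 0.997, -0.002], [0.997, -0.073, -0.001], [-0.002, -0.002, -1.0]] q [ 0.56 -0.07  1.72 -0.    1.48 -0.94]
top drum1_c 0.67 [203.7 163.7] [0.5908 0.2443 0.028 ]
```

View pics/w42.png

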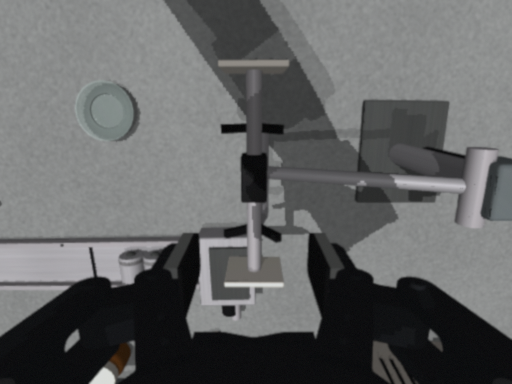

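View pics/s42c.png

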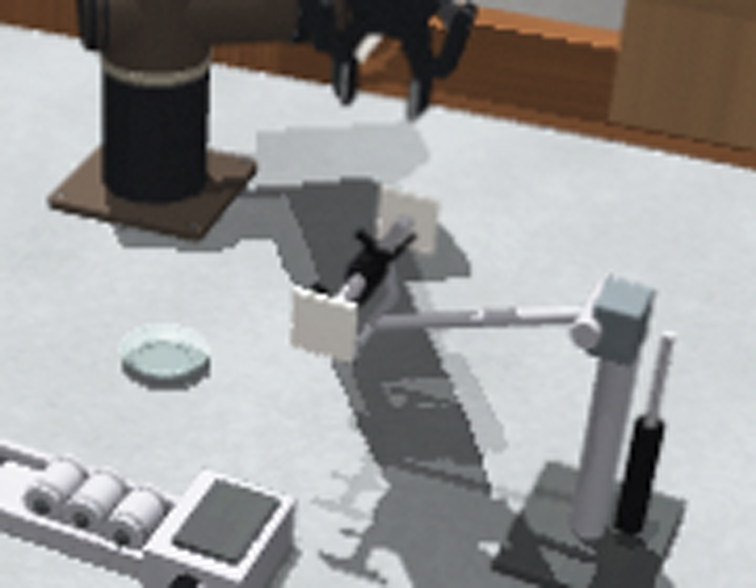

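View pics/t42c.png

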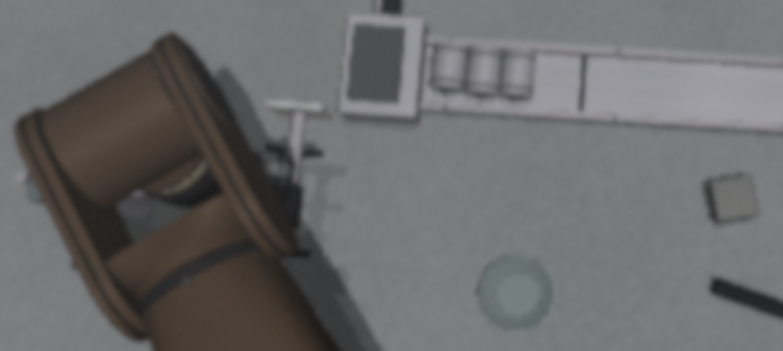

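```bash
python3 - <<'E'
from h import *
im,_=snap("wrist","w43a")
E
python3 -m crank '0 0 -20 0 0 0; 0 0 0 0 0 0; 0 0 0 0 0 0; 0 0 0 0 0 0; 0 0 0 0 0 0'
python3 -m crank '0 0 0 0 0 0; 0 0 0 0 0 0; 0 0 0 0 0 0; 0 0 0 0 0 0; 0 0 0 0 0 0'
python3 - <<'E'
from h import *
a=cv2.imread("pics/s42.png"); b,_=snap("scene","s43"); d=np.abs(a[:,:,::-1].astype(int)-b).max(2)
print('changed in boom area',(d[165:205,300:390]>40).sum(),'drums',(d[225:255,240:310]>40).sum())
cv2.imwrite("pics/s43c.png",cv2.resize(b[120:260,240:420,::-1],None,fx=4.2,fy=4.2,interpolation=cv2.INTER_CUBIC)); st()
E
```

```text
time: 63.85
eef_pos: [0.404, 0.3711, 0.347]
tcp_rot: [0.732, 0.681, -0.0, -0.0]
contact_force: [0.8, -0.1, 0.2]
opening: 0.602
time: 64.47
eef_pos: [0.4041, 0.3712, 0.3475]
tcp_rot: [0.732, 0.681, -0.0, 0.0]
contact_force: [-0.1, -0.1, 0.5]
opening: 0.603
changed in boom area 26 drums 0
t 64.53 pos [0.4041 0.3712 0.3475] F [-0.5 -0.3  1.3] open 0.601
[[0.073, 0.997, -0.0], [0.997, -0.073, -0.0], [-0.0, -0.0, -1.0]] q [ 0.56 -0.07  1.69 -0.    1.52 -0.94]
```

View pics/s43c.png

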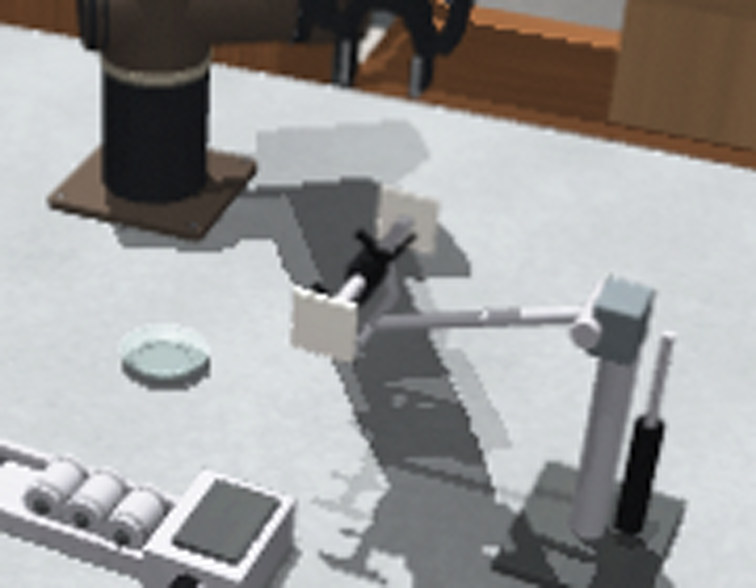

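The arm and drums haven't changed between the two pictures; only the robot's shadow has moved.

```bash
python3 -c "
from plant import ctrl
print(ctrl.sign_off())"
```

```text
the job is handed in; nothing more can be done
None
```

I finished the job and handed it in at about 65 s. Three drums were on the bench. All three lie past the dark line, and the paddle hangs in both V rests of the spring arm.

- **Drums:** I laid each one across the near part of the channel. Then I rolled them with the paddle at about 40 mm/s to the end-block side. In the last pictures the drum nearest the line is well clear of it, with the drums in a row short of or at the block.
- **Paddle:** I eased it down about 39 mm with the arm until the wrist carried almost no weight. I corrected sideways as the arm swung, with up to about 5 N felt along the way. I let go only once the force was near zero, and the arm did not visibly move on release.
- **Last check:** two scene pictures about 1.5 s apart showed the drums and the hung paddle still, apart from a few shadow pixels. The gripper was clear of everything. The cube, bar and dish look unmoved by eye, but I did not measure them.

**What disagreed or went wrong**
- **Fingertips:** they end about 35 mm short of the reported TCP. The first grasp therefore closed on top of drum 1 and nudged it a few millimetres, and I corrected for this afterwards. I measured the offset by touching the bench once with about 6 N.
- **Drum 3:** it had shifted against the cube before I reached it, probably the announced knock. I lifted it away by its end hubs and then gripped it normally.
- **Calibration:** the wrist and top cameras differed by up to about 6 mm along the channel, so I set each drum by the walls as seen from the wrist.

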